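# Fetch the socket from behind the rectifier tubes

## Task

The radio chassis needs the tan ceramic socket that lies in the rear bay of the divided box, behind two rectifier tubes and a chrome shield. First stand both tubes and the shield upright together on the black rubber mat, then take out the socket and set it down flat inside the square raised frame on the chassis, and only after that put each of the three back upright on the floor of the very cell it came from. Set things down gently, never drop a tube or tip it over, and do not shift the walnut-handled tube puller.

Things in the scene. Friction and masses are not known exactly. Their poses are not given: they have to be found in the camera images.
- stock_box: Dark wooden open box, fixed, near yaw 0 (+-0.25); 114 (x) by 214 (y) by 38 mm high outside; all walls and dividers 38 high, 4 thick; floor 4 thick. Origin: centre of underside. Its -x half (robot side) has three cells, each 56 (x) by 66 (y) inside, centred at x = -25, y = -70, 0, +70 mm in its frame. Its +x half is one rear bay, 46 by 206 inside, centred at x = +30.
- tube_shouldered: Larger rectifier tube, loose, about 90 g, standing in one of the three cells (any): black round base 36 mm diameter and 30 mm high; glass bulb that widens to 52 mm diameter between heights 56 and 94 mm (grip there), then narrows in a shoulder to a domed top at 126 mm. Origin: centre of its underside, z along its axis.
- tube_straight: Slimmer rectifier tube, loose, about 70 g, in another of the three cells: black round base 36 mm diameter and 30 mm high; straight glass bulb 40 mm diameter between heights 34 and 104 mm (grip there); top at 116 mm. Origin: centre of its underside, z along its axis.
- shield: Chrome tube shield, a bright metal can, loose, about 50 g, in the remaining cell: 33 mm diameter (foot 35 mm), 96 mm high, with a dark round spot on top. Origin: centre of its underside, z along its axis.
- socket: Tan ceramic tube socket, loose, about 60 g: a plain round block 38 mm diameter, 34 mm high, ring of eight small dark holes on top, standing on the floor of the rear bay of the box. Origin: centre of its underside. The tall things in front leave little or no room for a gripper to come down over it.
- mat: Black rubber mat, fixed, 250 (its x) by 130 (its y) by 4 mm thick: the side area. Origin: centre of its underside. It lies left or right of the box, within 0.2 rad of yaw 0.
- chassis: Aluminium radio chassis, fixed, 220 (its x) by 130 (its y) mm, flat top 50 mm above the counter, on the other side of the box from the mat, within 0.2 rad of yaw 0. Origin: centre of its underside. Towards its +x end, from x = 45 mm on, stand a transformer and a can, up to 38 mm above the top.
- frame (a point): Centre of the square raised frame on the chassis top, at the level of the top (x = -45, y = 0, z = 50 mm in the chassis frame); axes as the chassis. The frame is a dark lip 5 mm high, 4 mm thick, 54 by 54 mm inside.
- puller: Tube puller, a bystander lying on the counter beyond the box: round walnut handle 100 mm long and 26 mm thick, steel jaws, 175 mm long overall, up to 26 mm high. Origin: on the counter under the handle's jaw end; x points along it to the jaws. Leave it alone.
Things that resemble listed ones, but are neither listed nor needed, are in the scene too. There is more than one size of the socket; the one meant has the size given above.

How it is judged:
On the way, in this order (a step that is already met when the one before it is completed fails the run):
1. both tubes and the shield stand upright on the mat, released, the socket not yet taken (x of tube_shouldered in the frame of mat between -0.125 and 0.125 m and y of tube_shouldered in the frame of mat between -0.065 and 0.065 m and z of tube_shouldered in the frame of mat between -0.002 and 0.01 m and angle between each of tube_shouldered, tube_straight, shield's own z axis and vertical below 0.15 rad and linear speed of each of tube_shouldered, tube_straight, shield below 0.03 m/s and contact force between the fingers and tube_shouldered below 0.05 N and x of tube_straight in the frame of mat between -0.125 and 0.125 m and y of tube_straight in the frame of mat between -0.065 and 0.065 m and z of tube_straight in the frame of mat between -0.002 and 0.01 m and contact force between the fingers and tube_straight below 0.05 N and x of shield in the frame of mat between -0.125 and 0.125 m and y of shield in the frame of mat between -0.065 and 0.065 m and z of shield in the frame of mat between -0.002 and 0.01 m and contact force between the fingers and shield below 0.05 N and distance of socket from where it was at the start of the episode below 0.03 m), for 0.2 s.
2. the socket stands in the frame on the chassis, released, while the tubes and the shield still stand on the mat (horizontal distance between socket and frame below 0.013 m and z of socket in the frame of frame below 0.004 m and angle between socket's own z axis and vertical below 0.1 rad and linear speed of each of socket, tube_shouldered, tube_straight, shield below 0.03 m/s and contact force between the fingers and socket below 0.05 N and x of tube_shouldered in the frame of mat between -0.125 and 0.125 m and y of tube_shouldered in the frame of mat between -0.065 and 0.065 m and z of tube_shouldered in the frame of mat between -0.002 and 0.01 m and angle between each of tube_shouldered, tube_straight, shield's own z axis and vertical below 0.15 rad and contact force between the fingers and tube_shouldered below 0.05 N and x of tube_straight in the frame of mat between -0.125 and 0.125 m and y of tube_straight in the frame of mat between -0.065 and 0.065 m and z of tube_straight in the frame of mat between -0.002 and 0.01 m and contact force between the fingers and tube_straight below 0.05 N and x of shield in the frame of mat between -0.125 and 0.125 m and y of shield in the frame of mat between -0.065 and 0.065 m and z of shield in the frame of mat between -0.002 and 0.01 m and contact force between the fingers and shield below 0.05 N), for 0.2 s.
At the end, for the whole second after the job is handed in: The socket stands flat inside the frame (centre within 13 mm of the frame's, underside within 4 mm of the chassis top), and both tubes and the shield stand upright (within 0.15 rad) on the floor of the cell each came from (within 26 mm of where it stood at the start), all released and at rest (horizontal distance between socket and frame below 0.013 m and z of socket in the frame of frame below 0.004 m and angle between socket's own z axis and vertical below 0.1 rad and linear speed of each of socket, tube_shouldered, tube_straight, shield below 0.03 m/s and contact force between the fingers and socket below 0.05 N and distance of each of tube_shouldered, tube_straight, shield from where it was at the start of the episode below 0.026 m and angle between each of tube_shouldered, tube_straight, shield's own z axis and vertical below 0.15 rad and contact force between the fingers and tube_shouldered below 0.05 N and contact force between the fingers and tube_straight below 0.05 N and contact force between the fingers and shield below 0.05 N); the robot touches nothing.
It fails at once if a tube tips over (leans more than 0.5 rad) (angle between any of tube_shouldered, tube_straight's own z axis and vertical above 0.5 rad).
It fails at once if a tube, the shield or the socket is dropped (falls freely by more than about 30 mm) ((linear speed of tube_shouldered above 0.8 m/s and contact force between the fingers and tube_shouldered below 0.01 N) or (linear speed of tube_straight above 0.8 m/s and contact force between the fingers and tube_straight below 0.01 N) or (linear speed of shield above 0.8 m/s and contact force between the fingers and shield below 0.01 N) or (linear speed of socket above 0.8 m/s and contact force between the fingers and socket below 0.01 N)).
It fails at once if the tube puller is shifted by more than 20 mm (distance of puller from where it was at the start of the episode above 0.02 m).
It also fails if it takes over 144 s, if anything falls off the work surface, if the arm or the gripper's body presses on something with over 40 N, if the wrist force passes 120 N, or if a joint passes its speed limit or range.

## Robot

A 6-joint arm with a two-finger parallel gripper is mounted at the origin on the work surface. World frame = base frame: x ahead of the robot, y to its left, z up, the work surface at z = 0. Lengths are in m, angles in rad, forces in N, time in s.
With the tool pointing down it reaches from about 0.35 to 0.85 m from the base axis. Payload 8.1 kg.
Tool frame: the origin (TCP) lies on the centre line of the jaws, within the pads' length; the fingertips stand 8 mm ahead of it and the grasp point (between the pads) lies 11 mm behind it; z points along the fingers, y is the direction in which the jaws open and shut (so a half turn about z gives the same grasp; the last joint's range is limited). The gripper opens to 85 mm and grips with 20 to 120 N. Pads are 22 mm wide; open, the fingers measure 114 mm over their backs; the gripper's body (76 mm by 85 mm) begins 54 mm behind the grasp point. The pads swing forward as they close: fully open they stand 13 mm farther back than shut.
Start: joints at [1.076, 0.13, 1.488, -0, 1.523, -0.085], TCP at [0.239, 0.55, 0.213] pointing down, gripper open.
Joint ranges: [-2.96, 2.96], [-0.89, 2.26], [0.02, 2.5], [-1.34, 4.48], [0, 2.73], [-2.66, 2.66]. Speed limits (rad/s): [2.39, 2.39, 2.79, 3.14, 3.14, 3.14].

## Interface

Orientations are given as a unit quaternion [x, y, z, w].
In Python, from workcell import manip, cams gives the robot as it stands.
- The arm moves only by the tool play_rows, never from a script. Its argument "moves" is text: rows parted by semicolons, each of 7 numbers parted by spaces: the shift along the tool's x, y, z in cm, then the turn, a rotation vector about the tool's x, y, z in degrees, then the closure in counts, from 0 (fully open) to 255 (shut). A call has 1 to 8 rows; each row shifts and turns the pose as measured when the row begins, along the tool's axes as they then stand; what a row does not reach is not made up. A row lasts 1/12 s, in which the tool goes at most 41.7 mm and 7.16 degrees, less where a joint would pass 70% of its speed; a pose out of reach is approached as far as the arm can. A call is refused whole if a number of a shift passes 4.17 or a number of a turn 7.16, either way. A call with a gripper value outside its range is refused whole. The fingers move at their own pace and stop on an object; the grip force is fixed at half the most. Time passes only in rows, so rows that do not move let the fingers close. It gives the time, the measured TCP pose, the force and the opening at its end, in the units of the state.
- manip.state(): the state, without advancing time (a new reading comes with each control period).
- cams.grab_frame(name): name is "scene" or "top" or "wrist"; returns the picture (420x560x3 uint8, red, green, blue); there is no depth.
- cams.calibration(name): a dict with "intrinsics" (3x3 intrinsics, pixels), "origin" and "attitude" of the camera in the world; the wrist camera has in their place "tool_from_camera" (4x4, takes a point from camera to tool coordinates, whose origin is the TCP and whose axes are the flange's). Camera axes: x right, y up, looking along -z (the intrinsics and any distortion apply to the point x, -y, -z); pixel columns grow to the right and rows downward; lengths in m; the calibration is good to about 2 mm. The wrist camera is an equidistant fisheye: a pixel r from the principal point sees the ray r / f radians off the axis. A picture is of the moment at which its call begins: read the wrist's pose just before it. calibration takes no time and is no camera call.
- manip.sign_off(): hands the job in, once; it reports no verdict.
The state is a dict: "t": time; "joint_pos": joint angles; "qvel": joint speeds; "joint_efforts": joint torques, N m; "eef_pos": TCP position; "eef_rot": TCP orientation; "ft_force": force on the tool from outside, world axes, zero at the start; "wrist_torque": the same for the moment, N m; "width": finger opening in m.
Only numpy, scipy, OpenCV 4.12 (cv2) and the standard library are available. Lean on these libraries where they do the work, as an engineer would, in place of code of your own. Each camera call takes 0.05 s, during which the arm holds its last target.

## Working session

There is one attempt and no reset: what is moved stays moved. The work goes in short steps, Python scripts to look and compute and a tool call to move; the robot and the scene stay as the last step left them, time stands still between calls to the robot, and variables do not carry over. Pictures are saved under pics/ and viewed, and the job is handed in when it is done.

Besides the shell and the picture viewer there is one more tool, called after "Emit:" as name(argument=value, ...) on one line, values as JSON. play_rows: Moves the arm, as the interface text tells. Its arguments: {"type":"object","properties":{"moves":{"type":"string"}},"required":["moves"]}

```bash
mkdir -p pics; ls; cat > h.py <<'E'
import numpy as np, cv2
from workcell import manip, cams
from scipy.spatial.transform import Rotation as R
def save(name,fn):
    im=cams.grab_frame(name); cv2.imwrite('pics/'+fn,cv2.cvtColor(im,cv2.COLOR_RGB2BGR)); return im
E
python3 - <<'E'
from h import *
save('scene','s0.png');save('top','t0.png')
print(manip.state())
for c in ('scene','top','wrist'): print(c,cams.calibration(c))
E
```

```text
pics
{'t': 0.1, 'joint_pos': array([ 1.07560741e+00,  1.31075463e-01,  1.48920566e+00, -3.09436222e-05,
        1.52301152e+00, -8.54386157e-02]), 'qvel': array([ 0.00064836, -0.00113536, -0.00241778,  0.00164172,  0.0003174 ,
       -0.00048442]), 'joint_efforts': array([ 6.00735311e-04, -5.70945883e+01, -5.01944661e+01, -1.99707247e-04,
        8.09339894e-03, -2.21117682e-05]), 'eef_pos': array([0.23878023, 0.54984643, 0.21223607]), 'eef_rot': array([ 2.03444113e-01,  9.79086191e-01, -8.18848905e-04, -2.28506391e-04]), 'ft_force': array([-0.07565349, -0.88653654, -0.26802949]), 'wrist_torque': array([-0.03013202, -0.06175036, -0.03209658]), 'width': 0.08516506559159266}
scene {'intrinsics': array([[515.70095832,   0.        , 285.70658912],
       [  0.        , 515.70095832, 214.50731669],
       [  0.        ,   0.        ,   1.        ]]), 'origin': array([ 1.15648843, -0.3659231 ,  0.86703872]), 'attitude': array([0.30375251, 0.16438575, 0.45509082, 0.82073387])}
top {'intrinsics': array([[466.88684746,   0.        , 279.39626177],
       [  0.        , 466.88684746, 213.46880405],
       [  0.        ,   0.        ,   1.        ]]), 'origin': array([ 0.44051254, -0.00251455,  1.12102144]), 'attitude': array([-0.05129588,  0.05218831,  0.71324699, -0.69708238])}
wrist {'intrinsics': array([[325.1922621 ,   0.        , 283.0636883 ],
       [  0.        , 325.1922621 , 205.03569353],
       [  0.        ,   0.        ,   1.        ]]), 'tool_from_camera': array([[-1.78034797e-03,  9.52345168e-01,  3.05017231e-01,
         7.88530618e-02],
       [ 9.99997664e-01,  2.06936558e-03, -6.24248334e-04,
         7.96183014e-04],
       [-1.22569204e-03,  3.05015407e-01, -9.52346628e-01,
        -1.60940179e-01],
       [ 0.00000000e+00,  0.00000000e+00,  0.00000000e+00,
         1.00000000e+00]])}
```

View pics/s0.png

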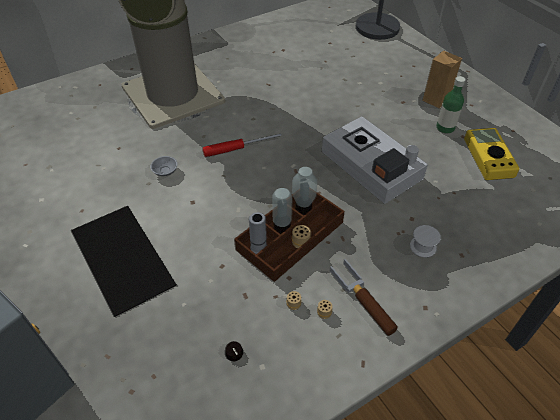

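View pics/t0.png

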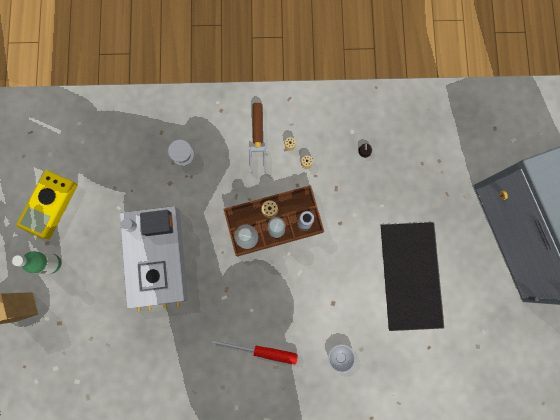

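The scene view shows the box at about (290,235), with the shield at (258,230), the straight tube at (283,210) and the shouldered tube at (304,190). The big socket sits in the bay at (301,235), and two smaller sockets lie outside at (294,298) and (325,308). In the top view the mat is on the right at (412,276), the chassis on the left at (153,258), and the puller at (257,140). I'll enlarge both next.

```bash
cat >> h.py <<'E'
def ray(name,px,pose=None):
    c=cams.calibration(name); K=c['intrinsics']
    Rm=R.from_quat(c['attitude']).as_matrix(); o=c['origin']
    u=(px[0]-K[0,2])/K[0,0]; v=(px[1]-K[1,2])/K[1,1]
    d=Rm@np.array([u,-v,-1.]); return o,d/np.linalg.norm(d)
def onz(name,px,z):
    o,d=ray(name,px); return o+d*(z-o[2])/d[2]
def proj(name,P):
    c=cams.calibration(name); K=c['intrinsics']
    p=R.from_quat(c['attitude']).as_matrix().T@(np.array(P)-c['origin'])
    return np.array([K[0,2]+K[0,0]*p[0]/-p[2],K[1,2]-K[1,1]*p[1]/-p[2]])
E
python3 - <<'E'
from h import *
a=cv2.imread('pics/t0.png')[170:270,205:345]; b=cv2.imread('pics/s0.png')[150:330,220:360]
cv2.imwrite('pics/c1.png',cv2.resize(a,None,fx=5.7,fy=5.7,interpolation=cv2.INTER_CUBIC))
cv2.imwrite('pics/c2.png',cv2.resize(b,None,fx=3.3,fy=3.3,interpolation=cv2.INTER_CUBIC))
a=cv2.imread('pics/t0.png')[195:320,110:200]
cv2.imwrite('pics/c3.png',cv2.resize(a,None,fx=4.6,fy=4.6,interpolation=cv2.INTER_CUBIC))
E
```

```text
(no output)
```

View pics/c1.png

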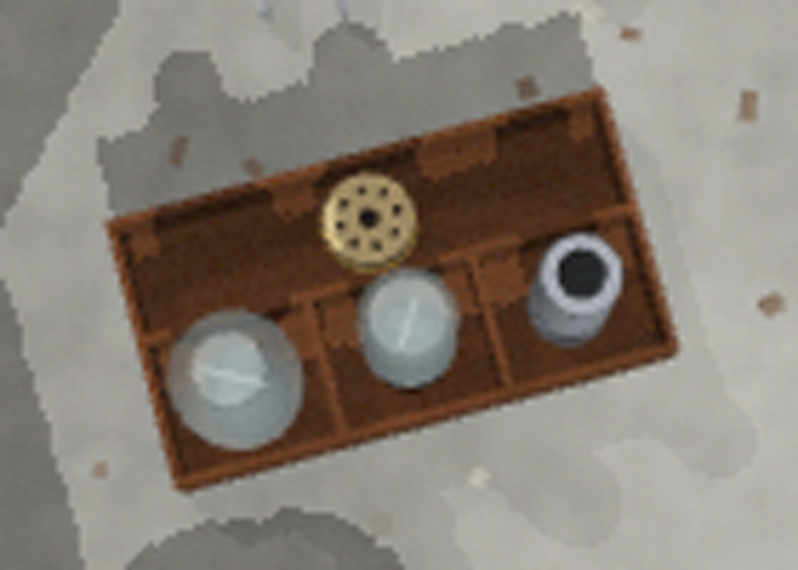

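View pics/c2.png

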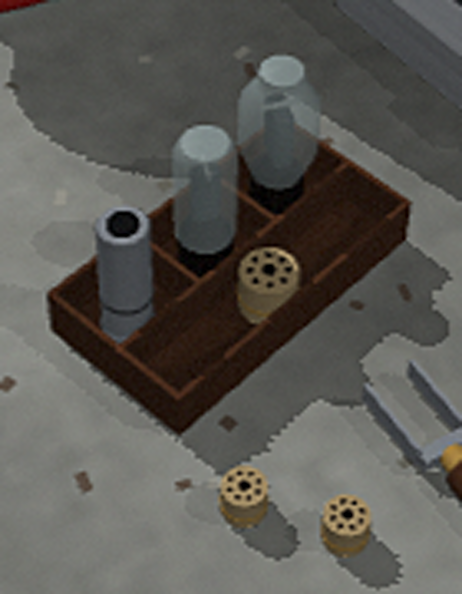

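View pics/c3.png

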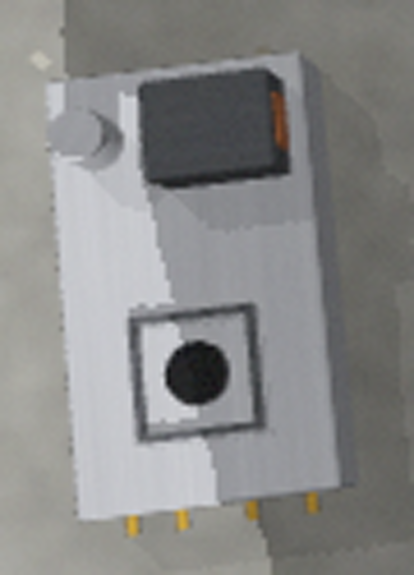

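```bash
python3 - <<'E'
from h import *
t=lambda x,y:(205+x/5.7,170+y/5.7); s=lambda x,y:(220+x/3.3,150+y/3.3); c=lambda x,y:(110+x/4.6,195+y/4.6)
cs=np.array([onz('top',t(*p),.038)[:2] for p in [(108,222),(603,90),(677,352),(183,490)]])
print('box',cs,[np.linalg.norm(cs[i]-cs[(i+1)%4]) for i in range(4)],cs.mean(0))
def two(a,b):
    o1,d1=a;o2,d2=b
    A=np.stack([d1,-d2],1); k=np.linalg.lstsq(A,o2-o1,rcond=None)[0]
    p,q=o1+d1*k[0],o2+d2*k[1]; return (p+q)/2,np.linalg.norm(p-q)
ctr=cs.mean(0); e=cs[1]-cs[0]; e=e/np.linalg.norm(e); ey=-e; yaw=np.arctan2(-ey[0],ey[1]); print('yaw',yaw)
ex=np.array([np.cos(yaw),np.sin(yaw)]);ey=np.array([-np.sin(yaw),np.cos(yaw)])
for l,y in (('L',.07),('M',0),('R',-.07)): print('cell',l,ctr-0.025*ex+y*ey)
for n,a,b,z in (('socket',(369,220),(269,270),.038),('shield',(583,272),(123,223),.1),('straight top',(412,322),(206,140),.12),('should top',(230,370),(283,70),.13)):
    print(n,two(ray('top',t(*a)),ray('scene',s(*b))),onz('top',t(*a),z),onz('scene',s(*b),z))
print('should shoulder',onz('top',t(236,380),.098-.004+.004))
print('straight circ',onz('top',t(409,318),.104))
print('base scene sh',onz('scene',s(276,205),.006),'st',onz('scene',s(203,265),.006))
f=np.array([onz('top',c(*p),.055)[:2] for p in [(128,310),(255,303),(266,432),(138,441)]]);print('frame',f.mean(0),[np.linalg.norm(f[i]-f[(i+1)%4]) for i in range(4)]);d=f[0]-f[1];print(np.arctan2(-d[0],d[1]))
print('frame hole',onz('top',c(197,372),.05))
m=np.array([onz('top',p,.004)[:2] for p in [(381,225),(433,223),(443,327),(388,330)]]);print('mat',m,m.mean(0));d=m[0]-m[3];print(np.arctan2(d[1],d[0]))
print('small', [onz('top',p,.028) for p in ((290,143),(306,160))],'puller',onz('top',(257,104),.02),onz('top',(257,165),.02))
E
```

```text
box [[ 0.61398937  0.12420422]
 [ 0.66473129 -0.08147655]
 [ 0.55481936 -0.10815933]
 [ 0.50315159  0.09437823]] [np.float64(0.21184740686864326), np.float64(0.11310439175011548), np.float64(0.2090239709723497), np.float64(0.11478067934823234)] [0.5841729  0.00723664]
yaw 0.24187254821262816
cell L [0.54313415 0.069211  ]
cell M [0.55990063 0.00124861]
cell R [ 0.5766671  -0.06671377]
socket (array([0.61399001, 0.01808532, 0.03230633]), np.float64(0.002960979794974475)) [0.61235507 0.01668992 0.038     ] [0.61830812 0.0168114  0.038     ]
shield (array([ 0.5812097 , -0.06577004,  0.09754625]), np.float64(0.002805915162209105)) [ 0.58023072 -0.06686226  0.1       ] [ 0.58367716 -0.0654801   0.1       ]
straight top (array([0.562037  , 0.00221086, 0.11318851]), np.float64(0.005602781994647267)) [ 5.59876195e-01 -2.65419819e-04  1.20000000e-01] [0.56859734 0.00140283 0.12      ]
should top (array([0.54403833, 0.07050333, 0.12166892]), np.float64(0.004031393526677622)) [0.5421822  0.06814536 0.13      ] [0.5516686  0.06748455 0.13      ]
should shoulder [0.541539   0.06816039 0.098     ]
straight circ [0.56335964 0.00089018 0.104     ]
base scene sh [0.55367578 0.06593982 0.006     ] st [ 0.57153555 -0.00247276  0.006     ]
frame [0.46198404 0.28415539] [np.float64(0.06273599919168031), np.float64(0.06342524281745267), np.float64(0.06270172615766599), np.float64(0.06433846054888291)]
0.032028740055035344
frame hole [0.46169648 0.2853667  0.05      ]
mat [[ 0.57159182 -0.24992013]
 [ 0.57356751 -0.3755025 ]
 [ 0.32870739 -0.38149203]
 [ 0.32482041 -0.25276317]] [ 0.44967178 -0.31491946]
0.011520446826593067
small [array([ 0.77351454, -0.03535706,  0.028     ]), array([ 0.73033767, -0.0727506 ,  0.028     ])] puller [0.8773526 0.0432555 0.02     ] [0.72274716 0.0457124  0.02      ]
```

The socket meant is the one in the rear bay, top view (270,208): about 38 mm across with its top level with the 38 mm rim. The two outside, at (290,143) and (306,160), are clearly smaller in the enlarged crops.

From left to right (+y to -y) the cells hold the shouldered tube, the straight tube and the shield. Each sits within 4 mm of its cell centre. I'll move the shield first.

```bash
cat > d.py <<'E'
from h import *
import sys
def delta(x,y,z,psi):
    s=manip.state(); p=s['eef_pos']; Rm=R.from_quat(s['eef_rot'])
    a=np.deg2rad(psi); T=R.from_matrix(np.array([[-np.sin(a),np.cos(a),0],[np.cos(a),np.sin(a),0],[0,0,-1]]).T)
    rv=(Rm.inv()*T).as_rotvec(degrees=True)
    d0=Rm.inv().apply(np.array([x,y,z])-p)*100; d1=T.inv().apply(np.array([x,y,z])-p)*100
    print('now tool axes cm',d0.round(2),'turn',rv.round(1),'| after turn',d1.round(2)); print('t',round(s['t'],1),'p',p.round(4),'w',round(s['width'],4),'F',s['ft_force'].round(1))
delta(*map(float,sys.argv[1:5]))
E
python3 d.py .581 -.066 .2 13.9
```

```text
now tool axes cm [-55.92 -42.85   1.29] turn [-0.1  0.  52.6] | after turn [-68.    18.43   1.22]
t 0.1 p [0.2388 0.5498 0.2122] w 0.0852 F [-0.1 -0.9 -0.3]
```

Emit:
play_rows(moves="-2.5 -1.8 0 0 0 6.6 0;-2.6 -1.3 0 0 0 6.6 0;-2.8 -0.9 0 0 0 6.6 0;-3 -0.5 0 0 0 6.6 0;-3.2 -0.1 0 0 0 6.6 0;-3.3 0.3 0 0 0 6.6 0;-3.3 0.6 0 0 0 6.6 0;-3.3 0.9 0 0 0 6.6 0")

```text
t: 0.77
eef_pos: [0.383, 0.3387, 0.2069]
eef_rot: [0.628, 0.778, -0.005, -0.001]
ft_force: [0.5, 0.3, 0.5]
width: 0.0855
```

```bash
python3 d.py .581 -.066 .2 13.9
```

```text
now tool axes cm [-43.73  10.83   0.77] turn [-0.5  0.2 -1.7] | after turn [-44.04   9.49   0.69]
t 0.8 p [0.383  0.3387 0.2069] w 0.0855 F [0.5 0.3 0.5]
```

Emit:
play_rows(moves="-4 0.9 0 0 0 0 0;-4 0.9 0 0 0 0 0;-4 0.9 0 0 0 0 0;-4 0.9 0 0 0 0 0;-4 0.9 0 0 0 0 0;-4 0.9 0 0 0 0 0;-4 0.9 0 0 0 0 0;-4 0.9 0 0 0 0 0")

```text
t: 1.43
eef_pos: [0.5173, 0.0331, 0.2047]
eef_rot: [0.631, 0.776, -0.006, -0.002]
ft_force: [-0.6, 0.8, 0.1]
width: 0.0855
```

```bash
python3 d.py .581 -.066 .2 13.9
```

```text
now tool axes cm [-11.     4.23   0.46] turn [-0.7  0.2 -2.2] | after turn [-11.15   3.81   0.47]
t 1.4 p [0.5173 0.0331 0.2047] w 0.0855 F [-0.6  0.8  0.1]
```

Emit:
play_rows(moves="-3.5 1.3 0.1 -0.3 0 -0.5 0;-3.5 1.3 0.1 -0.3 0 -0.5 0;-2.5 1.0 0.1 0 0 -0.5 0;-1 0.3 0 0 0 -0.5 0;0 0 0 0 0 0 0")

```text
t: 1.85
eef_pos: [0.5798, -0.0755, 0.199]
eef_rot: [0.62, 0.784, -0.003, 0.001]
ft_force: [0.6, 0.2, -0.4]
width: 0.0856
```

```bash
python3 d.py .581 -.066 .07 13.9; python3 -c "
from h import *
save('wrist','w1.png')"
```

```text
now tool axes cm [ 0.95  0.39 12.89] turn [-0.2  0.3 -0.6] | after turn [ 0.89  0.35 12.9 ]
t 1.9 p [ 0.5798 -0.0755  0.199 ] w 0.0856 F [ 0.6  0.2 -0.4]
```

View pics/w1.png

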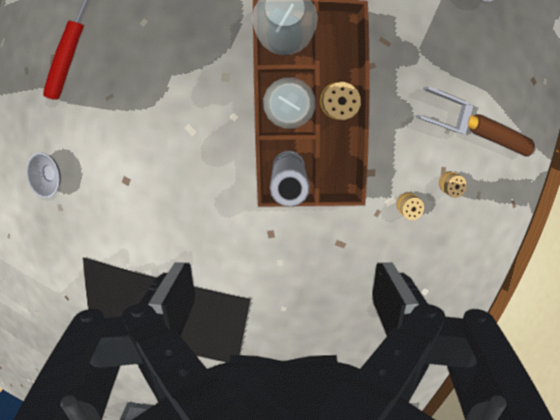

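The wrist view shows the shield's dark spot at (290,188), the straight tube at (289,102) and the socket at (341,100). The fingers straddle column 283. I'll use this view as a second measurement.

```bash
cat >> h.py <<'E'
def wonz(px,z,s=None):
    s=s or manip.state(); c=cams.calibration('wrist'); K=c['intrinsics']; T=c['tool_from_camera']
    du=np.array([px[0]-K[0,2],px[1]-K[1,2]]); r=np.linalg.norm(du); th=r/K[0,0]
    d=np.array([np.sin(th)*du[0]/r,-np.sin(th)*du[1]/r,-np.cos(th)])
    Rm=R.from_quat(s['eef_rot']).as_matrix(); d=Rm@T[:3,:3]@d; o=s['eef_pos']+Rm@T[:3,3]
    return o+d*(z-o[2])/d[2]
E
python3 -c "
from h import *
print('shield',wonz((290,188),.1),'straight',wonz((289,102),.118),'socket',wonz((341.5,100),.038))
for p in ((259,205),(365,205)): print(wonz(p,.038))"
```

```text
shield [ 0.58180066 -0.06298679  0.1       ] straight [0.56449946 0.00496357 0.118     ] socket [0.6149723  0.02026283 0.038     ]
[ 0.55955633 -0.1040174   0.038     ]
[ 0.66847553 -0.07829678  0.038     ]
```

Emit:
play_rows(moves="1 0.35 0 -0.1 0.1 -0.5 0;0 0 3.5 0 0 0 0;0 0 3.5 0 0 0 0;0 0 3.2 0 0 0 0;0 0 1.5 0 0 0 0;0 0 0.5 0 0 0 0")

```text
t: 2.4
eef_pos: [0.5809, -0.0531, 0.0768]
eef_rot: [0.614, 0.789, 0.001, 0.002]
ft_force: [-0.2, 0.1, 0.1]
width: 0.0855
```

```bash
python3 d.py .581 -.065 .07 13.9
```

```text
now tool axes cm [-1.16 -0.29  0.68] turn [0.3 0.1 0.3] | after turn [-1.16 -0.28  0.68]
t 2.4 p [ 0.5809 -0.0531  0.0768] w 0.0855 F [-0.2  0.1  0.1]
```

Emit:
play_rows(moves="-0.6 -0.1 0.3 0 0 0 0;-0.4 -0.1 0.2 0 0 0 0;0 0 0 0 0 0 0;0 0 0 0 0 0 0")

```text
t: 2.73
eef_pos: [0.5805, -0.0592, 0.0725]
eef_rot: [0.612, 0.791, 0.002, 0.002]
ft_force: [0.8, -0.3, -0.2]
width: 0.0856
```

```bash
python3 d.py .581 -.065 .07 13.9
```

```text
now tool axes cm [-0.57 -0.1   0.25] turn [0.3 0.  0.6] | after turn [-0.57 -0.09  0.25]
t 2.7 p [ 0.5805 -0.0592  0.0725] w 0.0856 F [ 0.8 -0.3 -0.2]
```

Emit:
play_rows(moves="-0.6 -0.1 0.3 0 0 0.5 0;-0.3 -0.1 0.1 0 0 0 0;0 0 0 0 0 0 0;0 0 0 0 0 0 120;0 0 0 0 0 0 255;0 0 0 0 0 0 255;0 0 0 0 0 0 255;0 0 0 0 0 0 255")

```text
t: 3.4
eef_pos: [0.5849, -0.0711, 0.0741]
eef_rot: [0.617, 0.787, 0.004, 0.006]
ft_force: [-0.5, -0.3, 0.1]
width: 0.0295
```

```bash
python3 d.py .581 -.065 .07 13.9
```

```text
now tool axes cm [ 0.69 -0.24  0.4 ] turn [ 0.7  0.3 -0. ] | after turn [ 0.69 -0.24  0.41]
t 3.4 p [ 0.5849 -0.0711  0.0741] w 0.0295 F [-0.5 -0.3  0.1]
```

```bash
python3 -c "
from h import *
save('wrist','w2.png')
s=save('scene','s2.png')
cv2.imwrite('pics/s2c.png',cv2.resize(cv2.imread('pics/s2.png')[100:300,180:380],None,fx=3,fy=3))
print(manip.state()['width'],manip.state()['eef_pos'],manip.state()['qvel'])"
```

```text
0.029631973484583105 [ 0.585024   -0.07109445  0.07405602] [-5.38560008e-04  7.85909908e-05  2.49704742e-03 -2.57204980e-03
 -7.90362958e-04  5.56851676e-04]
```

View pics/s2c.png

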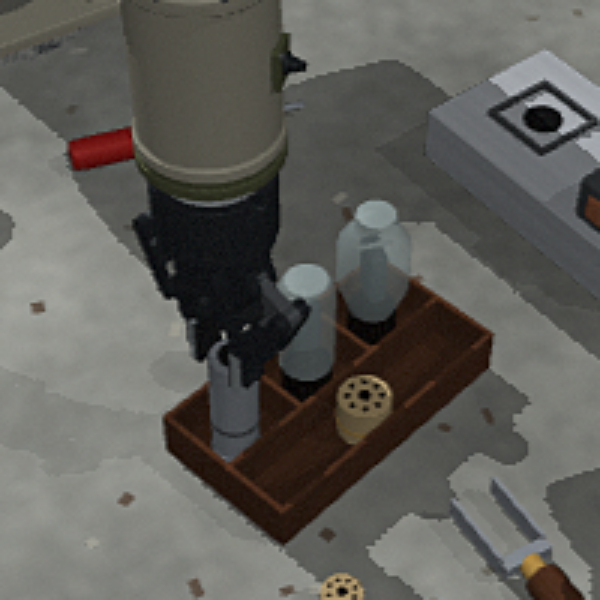

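View pics/w2.png

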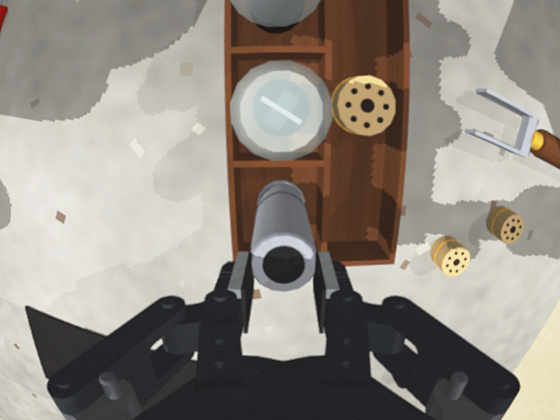

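```bash
python3 -c "
from h import *
s=manip.state();P=wonz((285,264),.1);print(P, R.from_quat(s['eef_rot']).inv().apply(P-s['eef_pos']), R.from_quat(s['eef_rot']).as_matrix())"
```

```text
[ 0.58371856 -0.06393169  0.1       ] [ 0.00714729  0.00079271 -0.02596896] [[-0.23967976  0.97075198  0.01393584]
 [ 0.97084108  0.23972046 -0.001303  ]
 [-0.0046056   0.01321719 -0.99990204]]
```

The shield is held, but about 7 mm off the pad centre along tool x. I'll reopen, recentre and grip again.

Emit:
play_rows(moves="0 0 0 0 0 0 70;0 0 0 0 0 0 70;0 0 0 0 0 0 70;0 0 0 0 0 0 70;0 0 0 0 0 0 70;0.8 -0.1 0.3 0.5 0 0 70;0 0 0 0 0 0 70;0 0 0 0 0 0 70")

```text
t: 4.17
eef_pos: [0.5809, -0.0623, 0.0695]
eef_rot: [0.617, 0.787, -0.0, 0.002]
ft_force: [0.4, -0.6, 0.2]
width: 0.0619
```

```bash
python3 d.py .583 -.0645 .07 13.9
```

```text
now tool axes cm [-0.27  0.15 -0.05] turn [ 0.1  0.2 -0. ] | after turn [-0.27  0.15 -0.05]
t 4.2 p [ 0.5809 -0.0623  0.0695] w 0.0619 F [ 0.4 -0.6  0.2]
```

Emit:
play_rows(moves="-0.1 0.1 0 0 0 0 70;0 0 0 0 0 0 255;0 0 0 0 0 0 255;0 0 0 0 0 0 255;0 0 0 0 0 0 255;0 0 0 0 0 0 255")

```text
t: 4.67
eef_pos: [0.5827, -0.0629, 0.07]
eef_rot: [0.616, 0.788, -0.0, 0.002]
ft_force: [-0.5, -0.7, -0.3]
width: 0.0306
```

```bash
python3 d.py .583 -.0645 .07 13.9
```

```text
now tool axes cm [-0.16 -0.01  0.  ] turn [0.1 0.2 0. ] | after turn [-0.16 -0.01  0.  ]
t 4.7 p [ 0.5827 -0.0629  0.07  ] w 0.0306 F [-0.5 -0.7 -0.3]
```

Gripped at the centre. The shield was picked up with the TCP at (0.583,-0.063,0.070). I'll lift it and carry it to the mat.

Emit:
play_rows(moves="0 0 -1 0 0 0 255;0 0 -2 0 0 0 255;0 0 -2.5 0 0 0 255;0 0 -2 0 0 0 255;0 0 -1 0 0 0 255;0 0 0 0 0 0 255")

```text
t: 5.17
eef_pos: [0.5803, -0.0625, 0.1586]
eef_rot: [0.616, 0.787, -0.001, 0.0]
ft_force: [0.7, 0.4, -0.6]
width: 0.0303
```

```bash
python3 d.py .54 -.28 .14 13.9
```

```text
now tool axes cm [-20.15  -9.12   1.91] turn [-0.1  0.1 -0. ] | after turn [-20.15  -9.13   1.86]
t 5.2 p [ 0.5803 -0.0625  0.1586] w 0.0303 F [ 0.7  0.4 -0.6]
```

Emit:
play_rows(moves="-2 -0.9 0 0 0 0 255;-3 -1.4 0 0 0 0 255;-3.2 -1.5 0 0 0 0 255;-3.2 -1.5 0 0 0 0 255;-3.2 -1.5 0 0 0 0 255;-2.5 -1.2 0 0 0 0 255;-1.5 -0.7 0 0 0 0 255;0 0 0 0 0 0 255")

```text
t: 5.83
eef_pos: [0.5379, -0.2697, 0.154]
eef_rot: [0.614, 0.789, -0.001, -0.001]
ft_force: [0.3, -0.0, -0.4]
width: 0.0301
```

```bash
python3 d.py .535 -.285 .072 13.9
```

```text
now tool axes cm [-1.42 -0.63  8.2 ] turn [-0.2 -0.   0.3] | after turn [-1.42 -0.65  8.2 ]
t 5.8 p [ 0.5379 -0.2697  0.154 ] w 0.0301 F [ 0.3 -0.  -0.4]
```

Emit:
play_rows(moves="-0.7 -0.3 2 0 0 0 255;-0.5 -0.3 2.5 0 0 0 255;0 0 1.5 0 0 0 255;0 0 0.6 0 0 0 255;0 0 0 0 0 0 255;0 0 0 0 0 0 255")

```text
t: 6.33
eef_pos: [0.5334, -0.2814, 0.0822]
eef_rot: [0.615, 0.788, -0.0, -0.003]
ft_force: [0.4, 0.1, 0.3]
width: 0.0302
```

```bash
python3 d.py .535 -.285 .071 13.9
```

```text
now tool axes cm [-0.39  0.08  1.12] turn [-0.3 -0.3  0.1] | after turn [-0.39  0.07  1.12]
t 6.3 p [ 0.5334 -0.2814  0.0822] w 0.0302 F [0.4 0.1 0.3]
```

Emit:
play_rows(moves="0 0 0.5 0 0 0 255;0 0 0.4 0 0 0 255;0 0 0.2 0 0 0 255;0 0 0 0 0 0 255;0 0 0 0 0 0 255")

```text
t: 6.75
eef_pos: [0.5358, -0.2807, 0.0737]
eef_rot: [0.614, 0.789, -0.0, -0.001]
ft_force: [-0.1, -0.1, 0.1]
width: 0.0301
```

```bash
python3 d.py .535 -.285 .07 13.9
```

```text
now tool axes cm [-0.4  -0.18  0.37] turn [-0.1 -0.1  0.3] | after turn [-0.4  -0.18  0.37]
t 6.8 p [ 0.5358 -0.2807  0.0737] w 0.0301 F [-0.1 -0.1  0.1]
```

Emit:
play_rows(moves="0 0 0.2 0 0 0 255;0 0 0.15 0 0 0 255;0 0 0.1 0 0 0 255;0 0 0 0 0 0 255;0 0 0 0 0 0 255")

```text
t: 7.17
eef_pos: [0.5368, -0.2812, 0.0703]
eef_rot: [0.614, 0.789, 0.0, 0.0]
ft_force: [-0.3, -0.5, -0.8]
width: 0.0305
```

```bash
python3 d.py .535 -.285 .07 13.9
```

```text
now tool axes cm [-0.32 -0.27  0.03] turn [0.  0.  0.3] | after turn [-0.32 -0.26  0.03]
t 7.2 p [ 0.5368 -0.2812  0.0703] w 0.0305 F [-0.3 -0.5 -0.8]
```

Emit:
play_rows(moves="0 0 0 0 0 0 180;0 0 0 0 0 0 120;0 0 0 0 0 0 0;0 0 0 0 0 0 0;0 0 0 0 0 0 0;0 0 0 0 0 0 0")

```text
t: 7.67
eef_pos: [0.537, -0.2815, 0.0707]
eef_rot: [0.615, 0.789, 0.0, 0.001]
ft_force: [0.4, 0.2, -0.6]
width: 0.085
```

```bash
python3 d.py .562 .001 .18 13.9
```

```text
now tool axes cm [ 26.77   9.35 -10.94] turn [0.1 0.  0.3] | after turn [ 26.83   9.21 -10.93]
t 7.7 p [ 0.537  -0.2815  0.0707] w 0.085 F [ 0.4  0.2 -0.6]
```

Emit:
play_rows(moves="0 0 -3 0 0 0 0;0 0 -4 0 0 0 0;0 0 -3.5 0 0 0 0;3 1 -1 0 0 0 0;3.8 1.3 0 0 0 0 0;3.8 1.3 0 0 0 0 0;3.8 1.3 0 0 0 0 0;3.8 1.3 0 0 0 0 0")

```text
t: 8.33
eef_pos: [0.5521, -0.0914, 0.1917]
eef_rot: [0.62, 0.785, 0.0, 0.001]
ft_force: [1.0, 0.7, -1.0]
width: 0.0853
```

Emit:
play_rows(moves="3 1.1 0 0 0 0.1 0;2 0.8 0 0 0 0.1 0;1 0.4 0 0 0 0 0;0 0 0 0 0 0 0;0 0 0 0 0 0 0;0 0 0 0 0 0 0")

```text
t: 8.83
eef_pos: [0.561, -0.0178, 0.1932]
eef_rot: [0.618, 0.786, 0.002, 0.002]
ft_force: [-0.3, -0.5, 0.2]
width: 0.0854
```

```bash
python3 d.py .562 .001 .073 13.9;  python3 -c "
from h import *
save('wrist','w3.png')"
```

```text
now tool axes cm [ 1.82  0.48 12.02] turn [ 0.3  0.1 -0.2] | after turn [ 1.8   0.55 12.02]
t 8.8 p [ 0.561  -0.0178  0.1932] w 0.0854 F [-0.3 -0.5  0.2]
```

View pics/w3.png

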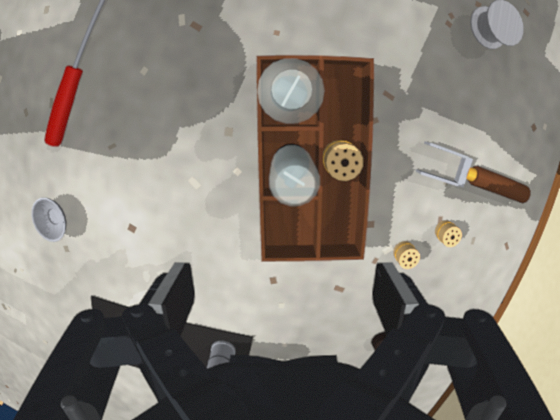

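The straight tube's top is near (295,181), and the shield stands on the mat at (222,352).

```bash
python3 -c "
from h import *
for p,z in (((295,181),.115),((294,184),.108),((344,161),.038),((291,91),.118)): print(wonz(p,z))"
```

```text
[0.56501789 0.00513249 0.115     ]
[0.56553908 0.00104209 0.108     ]
[0.6151768  0.01948169 0.038     ]
[0.54596134 0.06960015 0.118     ]
```

Emit:
play_rows(moves="1.2 0.4 1 0 0 0 0;0.6 0.2 3 0 0 0 0;0 0 3.5 0 0 0 0;0 0 2.5 0 0 0 0;0 0 1 0 0 0 0;0 0 0 0 0 0 0;0 0 0 0 0 0 0;0 0 0 0 0 0 0")

```text
t: 9.55
eef_pos: [0.5644, -0.0038, 0.0784]
eef_rot: [0.623, 0.782, 0.002, 0.003]
ft_force: [0.2, -0.3, -0.3]
width: 0.0854
```

```bash
python3 d.py .563 .003 .073 13.9
```

```text
now tool axes cm [0.69 0.01 0.54] turn [ 0.4  0.2 -0.9] | after turn [0.69 0.03 0.54]
t 9.6 p [ 0.5644 -0.0038  0.0784] w 0.0854 F [ 0.2 -0.3 -0.3]
```

Emit:
play_rows(moves="0.5 0 0.4 0.3 0 -0.7 0;0.2 0 0.2 0 0 0 0;0 0 0 0 0 0 0;0 0 0 0 0 0 0;0 0 0 0 0 0 0")

```text
t: 9.97
eef_pos: [0.567, 0.0034, 0.0781]
eef_rot: [0.618, 0.787, 0.002, 0.006]
ft_force: [0.4, 0.4, 0.2]
width: 0.0853
```

```bash
python3 d.py .564 .003 .073 13.9
```

```text
now tool axes cm [ 0.04 -0.31  0.5 ] turn [ 0.6  0.3 -0.2] | after turn [ 0.04 -0.3   0.51]
t 10.0 p [0.567  0.0034 0.0781] w 0.0853 F [0.4 0.4 0.2]
```

Emit:
play_rows(moves="0 -0.3 0.4 0.4 0.2 0 0;0 0 0 0 0 0 0;0 0 0 0 0 0 100;0 0 0 0 0 0 255;0 0 0 0 0 0 255;0 0 0 0 0 0 255;0 0 0 0 0 0 255;0 0 0 0 0 0 255")

```text
t: 10.63
eef_pos: [0.5651, 0.0023, 0.0752]
eef_rot: [0.618, 0.786, 0.001, 0.003]
ft_force: [-0.6, 0.1, -0.9]
width: 0.0379
```

```bash
python3 d.py .564 .003 .073 13.9; python3 -c "
from h import *
save('wrist','w4.png')"
```

```text
now tool axes cm [ 0.09 -0.09  0.22] turn [ 0.3  0.2 -0.2] | after turn [ 0.09 -0.09  0.22]
t 10.6 p [0.5651 0.0023 0.0752] w 0.0379 F [-0.6  0.1 -0.9]
```

View pics/w4.png

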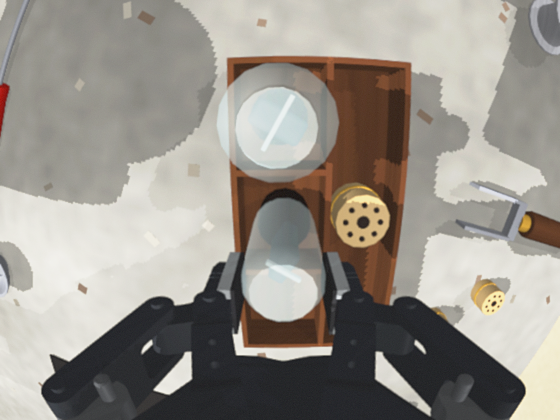

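The straight tube is gripped, pads centred at about (283,280), width 38 mm. I'll lift it and carry it over.

Emit:
play_rows(moves="0 0 -1 0 0 0 255;0 0 -2.3 0 0 0 255;0 0 -2.7 0 0 0 255;0 0 -2.3 0 0 0 255;0 0 -1 0 0 0 255;0 0 0 0 0 0 255")

```text
t: 11.18
eef_pos: [0.5615, 0.0027, 0.1711]
eef_rot: [0.618, 0.786, -0.001, -0.0]
ft_force: [0.1, -0.1, -0.3]
width: 0.0376
```

```bash
python3 d.py .45 -.345 .17 13.9
```

```text
now tool axes cm [-31.14 -19.08   0.16] turn [-0.1  0.  -0.2] | after turn [-31.07 -19.17   0.11]
t 11.2 p [0.5615 0.0027 0.1711] w 0.0376 F [ 0.1 -0.1 -0.3]
```

Emit:
play_rows(moves="-1.8 -1.1 0 0 0 0 255;-3 -1.8 0 0 0 0 255;-3.2 -2 0 0 0 0 255;-3.2 -2 0 0 0 0 255;-3.2 -2 0 0 0 0 255;-3.2 -2 0 0 0 0 255;-3.2 -2 0 0 0 0 255;-3.2 -2 0 0 0 0 255")

```text
t: 11.85
eef_pos: [0.4712, -0.2672, 0.1643]
eef_rot: [0.612, 0.791, 0.001, -0.003]
ft_force: [1.3, -1.4, 0.0]
width: 0.0371
```

```bash
python3 d.py .45 -.345 .17 13.9
```

```text
now tool axes cm [-7.   -3.99 -0.59] turn [-0.1 -0.3  0.6] | after turn [-7.04 -3.92 -0.57]
t 11.8 p [ 0.4712 -0.2672  0.1643] w 0.0371 F [ 1.3 -1.4  0. ]
```

Emit:
play_rows(moves="-2.4 -1.4 0 0 0 0.3 255;-1.5 -0.8 0 0 0 0.2 255;-1 -0.5 1 0 0 0 255;0 0 2 0 0 0 255;0 0 2 0 0 0 255;0 0 1.5 0 0 0 255;0 0 0.4 0 0 0 255;0 0 0 0 0 0 255")

```text
t: 12.52
eef_pos: [0.448, -0.3286, 0.0812]
eef_rot: [0.62, 0.785, 0.0, -0.007]
ft_force: [0.1, -0.4, -0.4]
width: 0.0374
```

```bash
python3 d.py .45 -.345 .0755 13.9
```

```text
now tool axes cm [-1.65 -0.18  0.55] turn [-0.5 -0.7 -0.5] | after turn [-1.64 -0.2   0.57]
t 12.5 p [ 0.448  -0.3286  0.0812] w 0.0374 F [ 0.1 -0.4 -0.4]
```

Emit:
play_rows(moves="-1.2 -0.1 -0.3 -0.3 -0.4 -0.3 255;-0.6 -0.1 0.2 0 0 0 255;0 0 0 0 0 0 255;0 0 0.2 0 0 0 255;0 0 0 0 0 0 255;0 0 0 0 0 0 255")

```text
t: 13.02
eef_pos: [0.4524, -0.3487, 0.0821]
eef_rot: [0.617, 0.787, -0.0, -0.001]
ft_force: [-0.3, -1.3, -0.6]
width: 0.0378
```

```bash
python3 d.py .45 -.345 .0755 13.9
```

```text
now tool axes cm [ 0.41 -0.14  0.66] turn [-0.1 -0.1 -0. ] | after turn [ 0.41 -0.14  0.66]
t 13.0 p [ 0.4524 -0.3487  0.0821] w 0.0378 F [-0.3 -1.3 -0.6]
```

Emit:
play_rows(moves="0 0 0.3 0 0 0 255;0 0 0.3 0 0 0 255;0 0 0.1 0 0 0 255;0 0 0 0 0 0 255;0 0 0 0 0 0 255")

```text
t: 13.43
eef_pos: [0.453, -0.3487, 0.0755]
eef_rot: [0.616, 0.787, -0.0, 0.0]
ft_force: [0.5, -0.4, -0.8]
width: 0.0377
```

```bash
python3 d.py .45 -.345 .0755 13.9
```

```text
now tool axes cm [ 0.43 -0.21  0.  ] turn [-0.  0. -0.] | after turn [ 0.43 -0.21  0.  ]
t 13.4 p [ 0.453  -0.3487  0.0755] w 0.0377 F [ 0.5 -0.4 -0.8]
```

Emit:
play_rows(moves="0 0 0 0 0 0 170;0 0 0 0 0 0 120;0 0 0 0 0 0 0;0 0 0 0 0 0 0;0 0 0 0 0 0 0;0 0 -2 0 0 0 0;0 0 -4 0 0 0 0;0 0 -4 0 0 0 0")

```text
t: 14.1
eef_pos: [0.4478, -0.3437, 0.1669]
eef_rot: [0.616, 0.787, 0.001, -0.01]
ft_force: [1.1, -0.7, 0.0]
width: 0.0852
```

```bash
python3 d.py .545 .0695 .2 13.9
```

```text
now tool axes cm [37.83 19.32 -2.91] turn [-0.6 -0.9 -0. ] | after turn [37.78 19.36 -3.31]
t 14.1 p [ 0.4478 -0.3437  0.1669] w 0.0852 F [ 1.1 -0.7  0. ]
```

Emit:
play_rows(moves="0 0 -2.5 0 0 0 0;3 1.5 0 0 0 0 0;3.6 1.8 0 0 0 0 0;3.6 1.8 0 0 0 0 0;3.6 1.8 0 0 0 0 0;3.6 1.8 0 0 0 0 0;3.6 1.8 0 0 0 0 0;3.6 1.8 0 0 0 0 0")

```text
t: 14.77
eef_pos: [0.5147, -0.0786, 0.2092]
eef_rot: [0.622, 0.783, 0.0, 0.003]
ft_force: [1.3, 0.0, 0.1]
width: 0.0853
```

Emit:
play_rows(moves="3.6 1.8 0 0 0 0 0;3 1.5 0 0 0 0 0;1.8 0.9 0 0 0 0 0;0.8 0.4 0 0 0 0 0;0 0 0 0 0 0 0;0 0 0 0 0 0 0")

```text
t: 15.27
eef_pos: [0.5398, 0.034, 0.2105]
eef_rot: [0.618, 0.786, 0.002, 0.004]
ft_force: [0.2, -0.2, -0.2]
width: 0.0854
```

```bash
python3 d.py .545 .0695 .072 13.9;  python3 -c "
from h import *
save('wrist','w5.png')"
```

```text
now tool axes cm [ 3.38  1.23 13.85] turn [ 0.5  0.2 -0.3] | after turn [ 3.32  1.35 13.85]
t 15.3 p [0.5398 0.034  0.2105] w 0.0854 F [ 0.2 -0.2 -0.2]
```

View pics/w5.png

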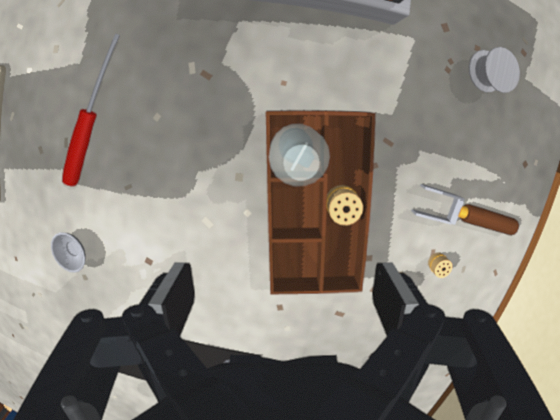

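The shouldered tube's top disc is at about (300,160) and its bulb silhouette at (299,154). The socket at (346,206) is undisturbed, and the other two cells are empty.

```bash
python3 -c "
from h import *
for p,z in (((301,162),.12),((299,155),.09),((346,206),.038)): print(wonz(p,z))"
```

```text
[0.54613698 0.07008093 0.12      ]
[0.54606381 0.07084861 0.09      ]
[0.61478883 0.02152515 0.038     ]
```

Emit:
play_rows(moves="1.8 0.7 0 0.4 0 -0.2 0;1.2 0.4 0 0 0 0 0;0.4 0.2 0 0 0 0 0;0 0 0 0 0 0 0;0 0 0 0 0 0 0")

```text
t: 15.73
eef_pos: [0.5446, 0.0639, 0.2103]
eef_rot: [0.62, 0.784, -0.002, 0.002]
ft_force: [0.9, -0.7, -0.0]
width: 0.0852
```

```bash
python3 d.py .546 .0695 .072 13.9
```

```text
now tool axes cm [ 0.6   0.27 13.83] turn [-0.   0.3 -0.6] | after turn [ 0.51  0.28 13.83]
t 15.7 p [0.5446 0.0639 0.2103] w 0.0852 F [ 0.9 -0.7 -0. ]
```

Emit:
play_rows(moves="0.5 0.2 2 0 0.3 -0.5 0;0 0 3.5 0 0 0 0;0 0 3.5 0 0 0 0;0 0 2.6 0 0 0 0;0 0 1 0 0 0 0;0 0 0 0 0 0 0;0 0 0 0 0 0 0;0 0 0 0 0 0 0")

```text
t: 16.4
eef_pos: [0.5487, 0.0625, 0.0849]
eef_rot: [0.619, 0.786, 0.002, 0.004]
ft_force: [-0.3, -0.9, 0.6]
width: 0.0855
```

```bash
python3 d.py .546 .070 .072 13.9
```

```text
now tool axes cm [ 0.8  -0.09  1.29] turn [ 0.4  0.3 -0.3] | after turn [ 0.79 -0.08  1.29]
t 16.4 p [0.5487 0.0625 0.0849] w 0.0855 F [-0.3 -0.9  0.6]
```

Emit:
play_rows(moves="0.6 -0.2 0.7 0.4 0.2 -0.3 0;0.2 0 0.5 0 0 0 0;0 0 0 0 0 0 0;0 0 0 0 0 0 0;0 0 0 0 0 0 0")

```text
t: 16.82
eef_pos: [0.5492, 0.0707, 0.0785]
eef_rot: [0.616, 0.787, 0.003, 0.004]
ft_force: [0.5, 0.2, -0.2]
width: 0.0853
```

```bash
python3 d.py .546 .070 .072 13.9
```

```text
now tool axes cm [ 0.01 -0.33  0.64] turn [0.6 0.2 0. ] | after turn [ 0.   -0.33  0.65]
t 16.8 p [0.5492 0.0707 0.0785] w 0.0853 F [ 0.5  0.2 -0.2]
```

Emit:
play_rows(moves="0 -0.3 0.6 0.5 0.2 0 0;0 -0.1 0.2 0 0 0 0;0 0 0 0 0 0 0;0 0 0 0 0 0 0;0 0 0 0 0 0 0")

```text
t: 17.23
eef_pos: [0.5455, 0.0698, 0.0704]
eef_rot: [0.616, 0.788, 0.001, 0.0]
ft_force: [-0.7, -0.3, 0.7]
width: 0.0855
```

```bash
python3 d.py .546 .070 .072 13.9
```

```text
now tool axes cm [ 0.01  0.05 -0.16] turn [ 0.1 -0.   0. ] | after turn [ 0.01  0.05 -0.16]
t 17.2 p [0.5455 0.0698 0.0704] w 0.0855 F [-0.7 -0.3  0.7]
```

Emit:
play_rows(moves="0 0 -0.2 0 0 0 60;0 0 0 0 0 0 100;0 0 0 0 0 0 255;0 0 0 0 0 0 255;0 0 0 0 0 0 255;0 0 0 0 0 0 255")

```text
t: 17.73
eef_pos: [0.5463, 0.0697, 0.0736]
eef_rot: [0.616, 0.788, 0.001, 0.001]
ft_force: [1.1, -0.4, -0.8]
width: 0.0482
```

```bash
python3 d.py .546 .070 .072 13.9; python3 -c "
from h import *
save('wrist','w6.png')"
```

```text
now tool axes cm [ 0.04 -0.03  0.16] turn [ 0.2 -0.   0. ] | after turn [ 0.04 -0.02  0.16]
t 17.7 p [0.5463 0.0697 0.0736] w 0.0482 F [ 1.1 -0.4 -0.8]
```

View pics/w6.png

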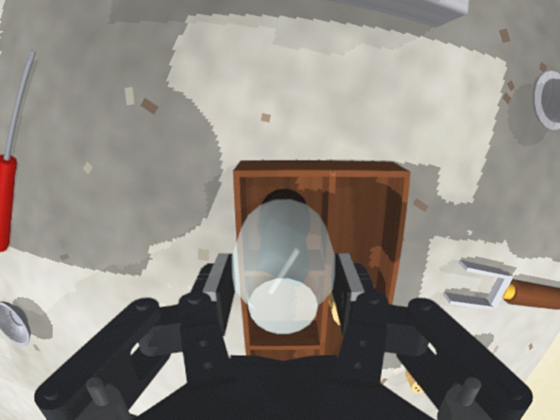

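Gripped and centred. I'll lift slowly and check.

Emit:
play_rows(moves="0 0 -0.6 0 0 0 255;0 0 -1 0 0 0 255;0 0 -2 0 0 0 255;0 0 -2.4 0 0 0 255;0 0 -2 0 0 0 255;0 0 -1 0 0 0 255;0 0 0 0 0 0 255;0 0 0 0 0 0 255")

```text
t: 18.45
eef_pos: [0.5443, 0.0695, 0.1692]
eef_rot: [0.616, 0.788, 0.0, -0.001]
ft_force: [-0.5, 0.3, -1.5]
width: 0.0482
```

```bash
python3 d.py .36 -.285 .15 13.9
```

```text
now tool axes cm [-29.98 -26.41   1.9 ] turn [-0.  -0.1  0. ] | after turn [-29.99 -26.41   1.92]
t 18.4 p [0.5443 0.0695 0.1692] w 0.0482 F [-0.5  0.3 -1.5]
```

Emit:
play_rows(moves="-1.5 -1.3 0 0 0 0 255;-2.5 -2.2 0 0 0 0 255;-2.8 -2.5 0 0 0 0 255;-2.8 -2.5 0 0 0 0 255;-2.8 -2.5 0 0 0 0 255;-2.8 -2.5 0 0 0 0 255;-2.8 -2.5 0 0 0 0 255;-2.8 -2.5 0 0 0 0 255")

```text
t: 19.12
eef_pos: [0.4084, -0.178, 0.1591]
eef_rot: [0.611, 0.791, -0.0, -0.006]
ft_force: [-0.1, -0.8, -0.5]
width: 0.0481
```

```bash
python3 d.py .36 -.285 .15 13.9
```

```text
now tool axes cm [-9.14 -7.38  0.88] turn [-0.4 -0.5  0.7] | after turn [-9.22 -7.27  0.91]
t 19.1 p [ 0.4084 -0.178   0.1591] w 0.0481 F [-0.1 -0.8 -0.5]
```

Emit:
play_rows(moves="-2.8 -2.2 0 0 0 0.3 255;-2.5 -2 -0.3 -0.2 -0.2 0.2 255;-1.8 -1.4 0 0 0 0 255;-0.6 -0.5 0 0 0 0 255;0 0 0 0 0 0 255;0 0 0 0 0 0 255")

```text
t: 19.62
eef_pos: [0.3585, -0.2743, 0.1544]
eef_rot: [0.618, 0.786, -0.0, -0.008]
ft_force: [0.0, -0.5, -1.7]
width: 0.0485
```

```bash
python3 d.py .36 -.285 .0737 13.9
```

```text
now tool axes cm [-1.17 -0.02  8.05] turn [-0.6 -0.7 -0.3] | after turn [-1.07 -0.11  8.07]
t 19.6 p [ 0.3585 -0.2743  0.1544] w 0.0485 F [ 0.  -0.5 -1.7]
```

Emit:
play_rows(moves="-0.9 0 1.5 -0.4 -0.5 -0.2 255;-0.2 0 2 0 0 0 255;0 0 2 0 0 0 255;0 0 1.2 0 0 0 255;0 0 0.5 0 0 0 255;0 0 0 0 0 0 255;0 0 0 0 0 0 255")

```text
t: 20.2
eef_pos: [0.3652, -0.276, 0.0777]
eef_rot: [0.613, 0.79, 0.001, -0.004]
ft_force: [-0.5, -0.4, -0.7]
width: 0.0484
```

```bash
python3 d.py .36 -.285 .0737 13.9
```

```text
now tool axes cm [-0.75 -0.73  0.39] turn [-0.1 -0.4  0.4] | after turn [-0.75 -0.72  0.4 ]
t 20.2 p [ 0.3652 -0.276   0.0777] w 0.0484 F [-0.5 -0.4 -0.7]
```

Emit:
play_rows(moves="-0.7 -0.4 -0.2 0 -0.3 0.3 255;-0.2 -0.1 0.1 0 0 0 255;0 0 0 0 0 0 255;0 0 0.1 0 0 0 255;0 0 0 0 0 0 255")

```text
t: 20.62
eef_pos: [0.3648, -0.2877, 0.0813]
eef_rot: [0.615, 0.788, -0.001, 0.001]
ft_force: [-0.6, 0.2, -0.2]
width: 0.0482
```

```bash
python3 d.py .36 -.285 .0737 13.9
```

```text
now tool axes cm [ 0.39 -0.4   0.76] turn [0.  0.2 0.2] | after turn [ 0.38 -0.4   0.76]
t 20.6 p [ 0.3648 -0.2877  0.0813] w 0.0482 F [-0.6  0.2 -0.2]
```

Emit:
play_rows(moves="0 0 0.3 0 0 0 255;0 0 0.3 0 0 0 255;0 0 0.2 0 0 0 255;0 0 0 0 0 0 255;0 0 0 0 0 0 255;0 0 0 0 0 0 255")

```text
t: 21.12
eef_pos: [0.3653, -0.2886, 0.0734]
eef_rot: [0.615, 0.788, -0.001, 0.002]
ft_force: [-0.4, -0.4, 0.0]
width: 0.0482
```

```bash
python3 d.py .36 -.285 .0737 13.9
```

```text
now tool axes cm [ 0.48 -0.42 -0.03] turn [0.1 0.3 0.1] | after turn [ 0.48 -0.43 -0.03]
t 21.1 p [ 0.3653 -0.2886  0.0734] w 0.0482 F [-0.4 -0.4  0. ]
```

Emit:
play_rows(moves="0 0 0 0 0 0 150;0 0 0 0 0 0 100;0 0 0 0 0 0 0;0 0 0 0 0 0 0;0 0 0 0 0 0 0;0 0 -2 0 0 0 0;0 0 -4 0 0 0 0;0 0 -4 0 0 0 0")

```text
t: 21.78
eef_pos: [0.3598, -0.283, 0.1658]
eef_rot: [0.615, 0.788, 0.001, -0.007]
ft_force: [0.6, -0.9, 0.8]
width: 0.0854
```

Emit:
play_rows(moves="0 0 -3 0 0 0 0;2 1.5 0 0 0 -6.8 0;3 2 0 0 0 -6.8 0;3.5 1.5 0 0 0 -6.8 0;3.5 1 0 0 0 -6.8 0;3.8 0 0 0 0 -6.8 0;3.8 -0.7 0 0 0 -6.8 0;3.8 -1.2 0 0 0 -6.8 0")

```text
t: 22.45
eef_pos: [0.2745, -0.0935, 0.2095]
eef_rot: [0.237, 0.972, -0.0, 0.003]
ft_force: [-2.3, 0.2, 0.6]
width: 0.0854
```

```bash
python3 d.py .6145 .019 .15 103.9; python3 -c "
from h import *
save('scene','s7.png')"
```

```text
now tool axes cm [-24.99  25.61   6.11] turn [ -0.1   0.3 -41.3] | after turn [-35.7    2.75   5.95]
t 22.4 p [ 0.2745 -0.0935  0.2095] w 0.0854 F [-2.3  0.2  0.6]
```

View pics/s7.png

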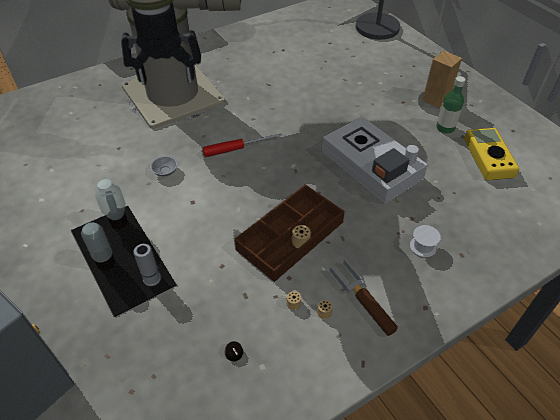

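All three stand on the mat (shield (147,262), straight (97,243), shouldered (110,200)), and the socket is still in the bay. Next is the socket.

Emit:
play_rows(moves="-1 2.4 0 0 0 -6.8 0;-2 2.5 0 0 0 -6.8 0;-2.6 2.3 0 0 0 -6.8 0;-3 1.8 0 0 0 -6.8 0;-3.3 1.2 0 0 0 -6.8 0;-3.5 0.8 0 0 0 -5.5 0;-3.6 0.3 0 0 0 0 0;-3.6 0 0 0 0 0 0")

```text
t: 23.17
eef_pos: [0.5234, 0.0194, 0.2211]
eef_rot: [-0.118, 0.993, -0.009, 0.015]
ft_force: [0.6, -0.5, 0.5]
width: 0.0852
```

```bash
python3 d.py .6145 .019 .15 103.9
```

```text
now tool axes cm [-8.64 -2.02  7.41] turn [-1.3  1.6 -0.3] | after turn [-8.83 -2.22  7.11]
t 23.2 p [0.5234 0.0194 0.2211] w 0.0852 F [ 0.6 -0.5  0.5]
```

Emit:
play_rows(moves="-2.5 -0.6 0 -0.7 0.8 -0.2 0;-2.5 -0.6 0.5 -0.5 0.5 0 0;-1.5 -0.5 1 0 0 0 0;-0.7 -0.2 1 0 0 0 0;0 0 0 0 0 0 0;0 0 0 0 0 0 0")

```text
t: 23.67
eef_pos: [0.6081, 0.0215, 0.1941]
eef_rot: [-0.122, 0.993, 0.001, 0.002]
ft_force: [-0.1, 0.9, 0.5]
width: 0.0858
```

```bash
python3 d.py .6145 .019 .10 103.9; python3 -c "
from h import *
save('wrist','w8.png')"
```

```text
now tool axes cm [-0.52 -0.4   9.41] turn [0.  0.3 0.1] | after turn [-0.57 -0.39  9.41]
t 23.7 p [0.6081 0.0215 0.1941] w 0.0858 F [-0.1  0.9  0.5]
```

View pics/w8.png

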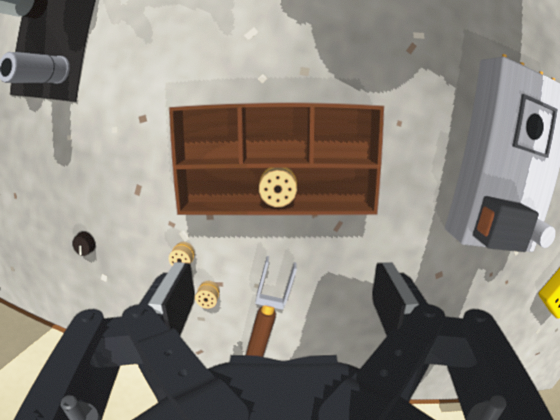

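The socket is at (278,188), centred in the bay.

```bash
python3 -c "
from h import *
print(wonz((278,188),.038),'frame',wonz((534,126),.05)); print('bay walls',wonz((277,166),.038),wonz((277,212.5),.038))"
```

```text
[0.61452884 0.01934599 0.038     ] frame [0.46366441 0.28695487 0.05      ]
bay walls [0.59282003 0.01303929 0.038     ] [0.64019036 0.02451519 0.038     ]
```

Emit:
play_rows(moves="-0.5 -0.3 2 0 0.2 0 0;0 0 3 0 0 0 0;0 0 2.5 0 0 0 0;0 0 1 0 0 0 0;0 0 0 0 0 0 0;0 0 0 0 0 0 0")

```text
t: 24.22
eef_pos: [0.6138, 0.0194, 0.1145]
eef_rot: [-0.122, 0.993, -0.001, 0.005]
ft_force: [0.2, 0.2, 0.5]
width: 0.0854
```

```bash
python3 d.py .6145 .019 .07 103.9
```

```text
now tool axes cm [-0.02 -0.05  4.45] turn [-0.1  0.6  0.1] | after turn [-0.06 -0.06  4.45]
t 24.2 p [0.6138 0.0194 0.1145] w 0.0854 F [0.2 0.2 0.5]
```

Emit:
play_rows(moves="0 0 2.5 0 0.5 0 0;0 0 2.5 0 0 0 0;0 0 2 0 0 0 0;0 0 1 0 0 0 0;0 0 0 0 0 0 0;0 0 0 0 0 0 0")

```text
t: 24.72
eef_pos: [0.622, 0.0189, 0.0467]
eef_rot: [-0.122, 0.993, -0.003, 0.009]
ft_force: [0.3, 0.3, 0.1]
width: 0.0857
```

```bash
python3 d.py .6145 .019 .023 103.9
```

```text
now tool axes cm [0.76 0.21 2.36] turn [-0.4  1.   0.1] | after turn [0.72 0.19 2.37]
t 24.7 p [0.622  0.0189 0.0467] w 0.0857 F [0.3 0.3 0.1]
```

Emit:
play_rows(moves="0.7 0.2 -0.3 -0.3 0.9 0 0;0 0 0 0 0 0 0;0 0 0 0 0 0 0;0 0 0 0 0 0 0")

```text
t: 25.05
eef_pos: [0.6174, 0.019, 0.0566]
eef_rot: [-0.122, 0.993, -0.002, 0.004]
ft_force: [-0.2, 0.7, 0.5]
width: 0.0855
```

```bash
python3 d.py .6145 .019 .023 103.9
```

```text
now tool axes cm [0.31 0.08 3.35] turn [-0.2  0.5  0.1] | after turn [0.29 0.07 3.36]
t 25.1 p [0.6174 0.019  0.0566] w 0.0855 F [-0.2  0.7  0.5]
```

Emit:
play_rows(moves="0.35 0.1 0.6 0 0.5 0 0;0.1 0 0.8 0 0.1 0 0;0.1 0 0.8 0 0.1 0 0;0 0 0 0 0 0 0;0 0 0 0 0 0 0")

```text
t: 25.47
eef_pos: [0.6124, 0.0185, 0.0337]
eef_rot: [-0.122, 0.993, -0.003, -0.001]
ft_force: [-0.1, 0.1, 0.6]
width: 0.0855
```

```bash
python3 d.py .6145 .019 .023 103.9
```

```text
now tool axes cm [-0.22 -0.    1.07] turn [-0.3 -0.1  0.1] | after turn [-0.22 -0.01  1.07]
t 25.5 p [0.6124 0.0185 0.0337] w 0.0855 F [-0.1  0.1  0.6]
```

Emit:
play_rows(moves="-0.1 0 0.5 -0.2 0 0 0;0 0 0.5 0 0 0 0;0 0 0.2 0 0 0 0;0 0 0 0 0 0 0;0 0 0 0 0 0 0")

```text
t: 25.88
eef_pos: [0.6123, 0.0188, 0.0187]
eef_rot: [-0.122, 0.993, -0.0, -0.003]
ft_force: [0.4, 0.3, -0.6]
width: 0.0855
```

```bash
python3 d.py .6145 .019 .023 103.9
```

```text
now tool axes cm [-0.22 -0.03 -0.43] turn [-0.  -0.3  0.1] | after turn [-0.22 -0.03 -0.43]
t 25.9 p [0.6123 0.0188 0.0187] w 0.0855 F [ 0.4  0.3 -0.6]
```

Close enough; I'll raise it 4 mm and grip.

Emit:
play_rows(moves="-0.2 0 -0.5 0 -0.3 0 0;0 0 0 0 0 0 0;0 0 0 0 0 0 60;0 0 0 0 0 0 120;0 0 0 0 0 0 255;0 0 0 0 0 0 255;0 0 0 0 0 0 255;0 0 0 0 0 0 255")

```text
t: 26.55
eef_pos: [0.6156, 0.0193, 0.0259]
eef_rot: [-0.122, 0.993, -0.0, 0.002]
ft_force: [-0.5, -0.4, -0.3]
width: 0.0123
```

```bash
python3 d.py .6145 .019 .023 103.9
```

```text
now tool axes cm [ 0.12 -0.    0.29] turn [-0.1  0.2  0.1] | after turn [ 0.12 -0.    0.29]
t 26.6 p [0.6156 0.0193 0.0259] w 0.0123 F [-0.5 -0.4 -0.3]
```

Width is 12 mm, well under the socket's 38 mm, so something is off. I'll look before going on.

```bash
python3 -c "
from h import *
save('wrist','w9.png')
save('scene','s9.png')
cv2.imwrite('pics/s9c.png',cv2.resize(cv2.imread('pics/s9.png')[130:310,200:380],None,fx=3.3,fy=3.3))
print(manip.state()['width'])"
```

```text
0.00023223551918577983
```

View pics/w9.png

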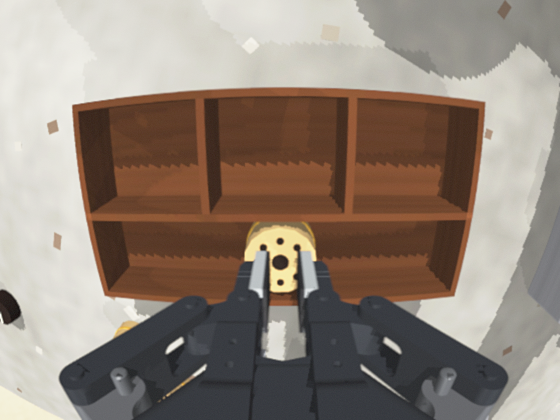

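View pics/s9c.png

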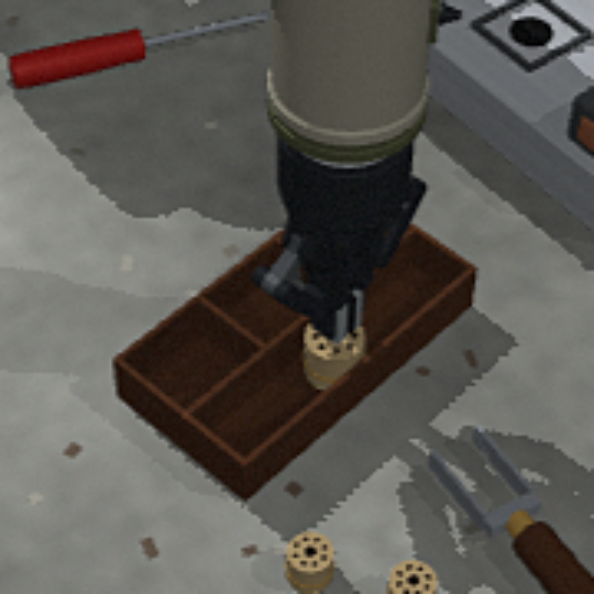

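```bash
python3 -c "
from h import *
s=manip.state(); print(s['eef_pos'],s['ft_force'],s['width'])
c=cams.calibration('wrist');K=c['intrinsics'];T=c['tool_from_camera']
def pt(P):
    p=T[:3,:3].T@(np.array(P)-T[:3,3]); x,y,z=p[0],-p[1],-p[2]; r=np.hypot(x,y); th=np.arctan2(r,z); return (K[0,2]+K[0,0]*th*x/r,K[1,2]+K[0,0]*th*y/r)
for x in (-.011,.011):
  for z in (.008,-.005,-.03): print(x,z,np.round(pt((x,0.0,z))))
print(wonz((280,262),.038), wonz((247,262),.038),wonz((315,262),.038))
cv2.imwrite('pics/w9c.png',cv2.resize(cv2.imread('pics/w9.png')[200:320,200:360],None,fx=5,fy=5,interpolation=cv2.INTER_CUBIC))
"
```

```text
[0.61560415 0.01928783 0.02585491] [ 0.54601925 -0.39429515  0.10865462] 0.00023223551918577983
-0.011 0.008 [281. 262.]
-0.011 -0.005 [281. 273.]
-0.011 -0.03 [281. 299.]
0.011 0.008 [281. 227.]
0.011 -0.005 [281. 236.]
0.011 -0.03 [281. 258.]
[0.6160351  0.01888673 0.038     ] [0.62025667 0.00234565 0.038     ] [0.6118076 0.0364616 0.038    ]
```

View pics/w9c.png

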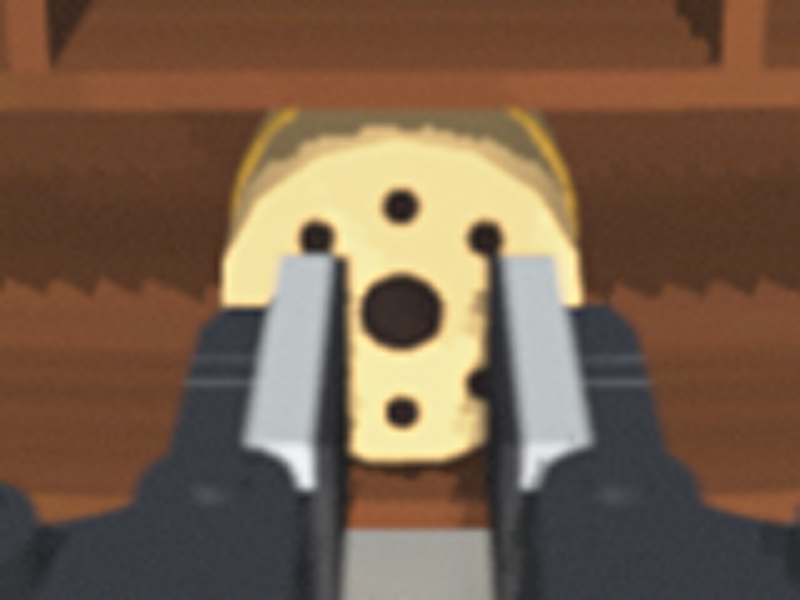

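```bash
python3 -c "
from h import *
c=cams.calibration('wrist');K=c['intrinsics'];T=c['tool_from_camera']
def pt(P):
    p=T[:3,:3].T@(np.array(P)-T[:3,3]); x,y,z=p[0],-p[1],-p[2]; r=np.hypot(x,y); th=np.arctan2(r,z); return np.round((K[0,2]+K[0,0]*th*x/r,K[1,2]+K[0,0]*th*y/r))
print('open85',[pt((x,-.0425,z)) for x in (-.011,.011) for z in (.008,-.005,-.02,-.035)])
print('w40',[pt((x,-.02,z)) for x in (-.011,.011) for z in (.008,-.005,-.02,-.035)])
for z in (.018,.028,.038,.048,.058): print(z,(proj('scene',(.6156,.0193,z))-[200,130])*3.3)
save('wrist','w10.png');save('scene','s10.png')
cv2.imwrite('pics/s10c.png',cv2.resize(cv2.imread('pics/s10.png')[190:270,260:340],None,fx=7,fy=7,interpolation=cv2.INTER_CUBIC))
cv2.imwrite('pics/w10c.png',cv2.resize(cv2.imread('pics/w10.png')[200:320,200:360],None,fx=5,fy=5,interpolation=cv2.INTER_CUBIC))
for z in (.018,.028,.038,.048,.058): print(z,(proj('scene',(.6156,.0193,z))-[260,190])*7)
"
```

```text
open85 [array([210., 261.]), array([205., 272.]), array([199., 286.]), array([192., 302.]), array([206., 227.]), array([201., 236.]), array([194., 248.]), array([186., 262.])]
w40 [array([247., 262.]), array([245., 273.]), array([242., 287.]), array([238., 304.]), array([245., 227.]), array([243., 236.]), array([239., 249.]), array([235., 263.])]
0.018 [334.99370548 351.21461294]
0.028 [335.47098134 341.40846797]
0.038 [335.95510639 331.46159903]
0.048 [336.44622913 321.37095502]
0.058 [336.94450239 311.13339601]
0.018 [290.59270859 325.00069412]
0.028 [291.60511193 304.19978054]
0.038 [292.63204386 283.10036157]
0.048 [293.67381937 261.6959652 ]
0.058 [294.73076264 239.97993093]
```

View pics/s10c.png

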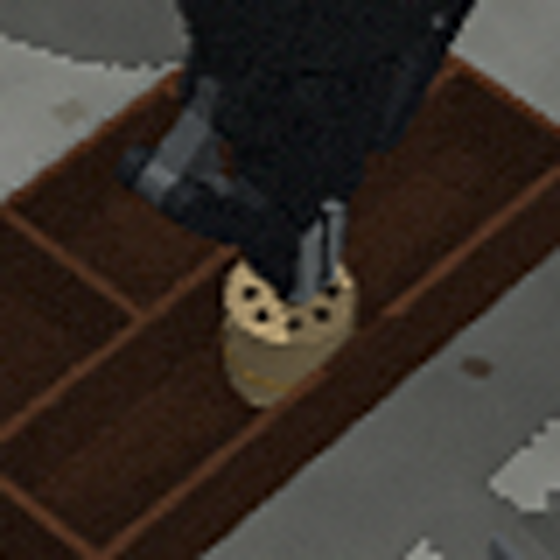

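View pics/w10c.png

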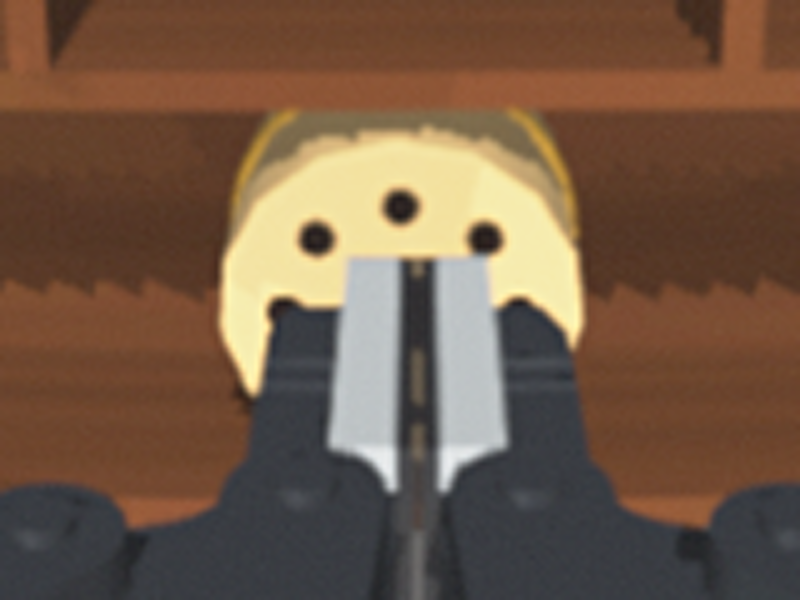

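Both views show the fingers shut just above the socket top. Their tips are about 22 mm behind the TCP when shut and 35 mm when open, not 8 mm ahead as stated. So the earlier grips were all near the top ends, and I need to go about 30 mm lower. The socket is untouched. I'll reopen and go down.

Emit:
play_rows(moves="0 0 -1.5 0 0 0 0;0 0 0 0 0 0 0;0 0 0 0 0 0 0;0 0 0 0 0 0 0;0 0 0 0 0 0 0;0 0 0 0 0 0 0")

```text
t: 27.25
eef_pos: [0.6145, 0.0193, 0.0389]
eef_rot: [-0.122, 0.993, -0.0, 0.001]
ft_force: [0.5, -0.4, -0.1]
width: 0.0725
```

```bash
python3 d.py .615 .019 -.008 103.9
```

```text
now tool axes cm [-0.04 -0.04  4.69] turn [-0.   0.1  0.1] | after turn [-0.04 -0.04  4.69]
t 27.2 p [0.6145 0.0193 0.0389] w 0.0725 F [ 0.5 -0.4 -0.1]
```

Emit:
play_rows(moves="0 0 0.8 0 0 0 0;0.1 0 0.9 0 0.1 0 0;0.1 0 0.9 0 0.1 0 0;0 0 0 0 0 0 0;0 0 0 0 0 0 0")

```text
t: 27.67
eef_pos: [0.6108, 0.0188, 0.0078]
eef_rot: [-0.122, 0.993, -0.0, -0.003]
ft_force: [1.2, -0.6, 0.9]
width: 0.0853
```

```bash
python3 d.py .615 .019 -.008 103.9
```

```text
now tool axes cm [-0.42 -0.09  1.58] turn [ 0.  -0.3  0.1] | after turn [-0.41 -0.08  1.58]
t 27.7 p [0.6108 0.0188 0.0078] w 0.0853 F [ 1.2 -0.6  0.9]
```

Emit:
play_rows(moves="-0.3 0 0.4 0 -0.3 0 0;0 0 0.4 0 0 0 0;0 0 0.3 0 0 0 0;0 0 0 0 0 0 0;0 0 0 0 0 0 0")

```text
t: 28.08
eef_pos: [0.6135, 0.0197, -0.0052]
eef_rot: [-0.122, 0.993, 0.0, -0.001]
ft_force: [-0.4, 0.3, -0.1]
width: 0.0854
```

```bash
python3 d.py .615 .019 -.008 103.9
```

```text
now tool axes cm [-0.13 -0.1   0.28] turn [ 0.1 -0.1  0.1] | after turn [-0.13 -0.1   0.28]
t 28.1 p [ 0.6135  0.0197 -0.0052] w 0.0854 F [-0.4  0.3 -0.1]
```

Emit:
play_rows(moves="-0.1 -0.1 0.2 0 0 0 0;0 0 0 0 0 0 60;0 0 0 0 0 0 100;0 0 0 0 0 0 255;0 0 0 0 0 0 255;0 0 0 0 0 0 255;0 0 0 0 0 0 255")

```text
t: 28.67
eef_pos: [0.6163, 0.0187, -0.0056]
eef_rot: [-0.122, 0.993, 0.0, 0.001]
ft_force: [-0.8, -0.2, -0.6]
width: 0.0362
```

```bash
python3 d.py .615 .019 -.008 103.9; python3 -c "
from h import *
save('wrist','w11.png')"
```

```text
now tool axes cm [0.12 0.06 0.24] turn [0.  0.1 0.1] | after turn [0.12 0.06 0.24]
t 28.7 p [ 0.6163  0.0187 -0.0056] w 0.0362 F [-0.8 -0.2 -0.6]
```

View pics/w11.png

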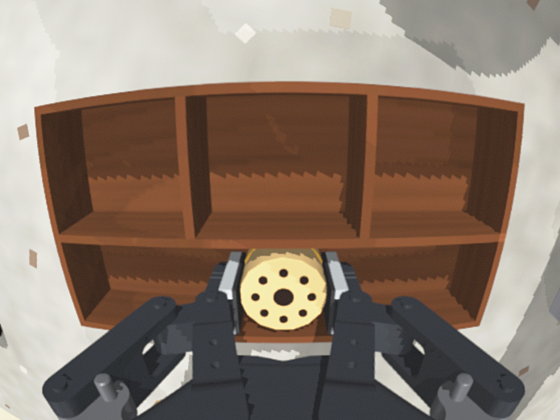

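The socket is gripped between the pads, its top centred at (284,295), width 36 mm. I'll lift it and carry it to the frame at about (0.463,0.285), averaging the top and wrist views.

```bash
python3 -c "
from h import *
s=manip.state();P=wonz((284,294),.038);print(P, R.from_quat(s['eef_rot']).inv().apply(P-s['eef_pos']))"; python3 d.py .463 .286 .12 103.9
```

```text
[0.61533975 0.01998309 0.038     ] [ 0.00061656  0.001442   -0.04359137]
now tool axes cm [  8.41  29.64 -12.57] turn [0.  0.1 0.1] | after turn [  8.47  29.63 -12.56]
t 28.7 p [ 0.6164  0.0188 -0.0056] w 0.0364 F [-0.5 -0.1 -0.6]
```

Emit:
play_rows(moves="0 0 -0.7 0 0 0 255;0 0 -1.5 0 0 0 255;0 0 -3 0 0 0 255;0 0 -3.5 0 0 0 255;0 0 -3 0 0 0 255;0 0 -1.5 0 0 0 255;0 0 0 0 0 0 255;0 0 0 0 0 0 255")

```text
t: 29.38
eef_pos: [0.6141, 0.0191, 0.1318]
eef_rot: [-0.122, 0.993, 0.001, -0.001]
ft_force: [-0.6, 0.2, -1.4]
width: 0.0364
```

```bash
python3 d.py .463 .286 .12 103.9
```

```text
now tool axes cm [ 8.22 29.54  1.25] turn [ 0.1 -0.1  0.1] | after turn [ 8.25 29.54  1.18]
t 29.4 p [0.6141 0.0191 0.1318] w 0.0364 F [-0.6  0.2 -1.4]
```

Emit:
play_rows(moves="0.5 1.8 0 0 0 0 255;0.8 3 0 0 0 0 255;0.9 3.2 0 0 0 0 255;0.9 3.2 0 0 0 0 255;0.9 3.2 0 0 0 0 255;0.9 3.2 0 0 0 0 255;0.9 3.2 0 0 0 0 255;0.7 2.5 0 0 0 0 255")

```text
t: 30.05
eef_pos: [0.4864, 0.2302, 0.1191]
eef_rot: [-0.116, 0.993, -0.001, -0.008]
ft_force: [0.3, 0.2, -0.5]
width: 0.0363
```

```bash
python3 d.py .463 .286 .12 103.9
```

```text
now tool axes cm [ 0.99  5.97 -0.07] turn [-0.  -0.9 -0.5] | after turn [ 0.93  5.98 -0.09]
t 30.1 p [0.4864 0.2302 0.1191] w 0.0363 F [ 0.3  0.2 -0.5]
```

Emit:
play_rows(moves="0.5 2 0 0 -0.5 -0.4 255;0.3 1.2 0 0 -0.3 0 255;0.1 0.5 0 0 0 0 255;0 0 0 0 0 0 255;0 0 0 0 0 0 255;0 0 0 0 0 0 255")

```text
t: 30.55
eef_pos: [0.4593, 0.2675, 0.1093]
eef_rot: [-0.123, 0.992, -0.002, -0.008]
ft_force: [0.3, 0.3, -0.2]
width: 0.0363
```

```bash
python3 d.py .463 .286 .10 103.9;python3 -c "
from h import *
save('wrist','w12.png');save('top','t12.png');save('scene','s12.png')
cv2.imwrite('pics/s12c.png',cv2.resize(cv2.imread('pics/s12.png')[60:220,290:450],None,fx=3.7,fy=3.7,interpolation=cv2.INTER_CUBIC))"
```

```text
now tool axes cm [-0.83  1.71  0.91] turn [-0.1 -1.   0.3] | after turn [-0.81  1.71  0.93]
t 30.6 p [0.4593 0.2675 0.1093] w 0.0363 F [ 0.3  0.3 -0.2]
```

View pics/w12.png

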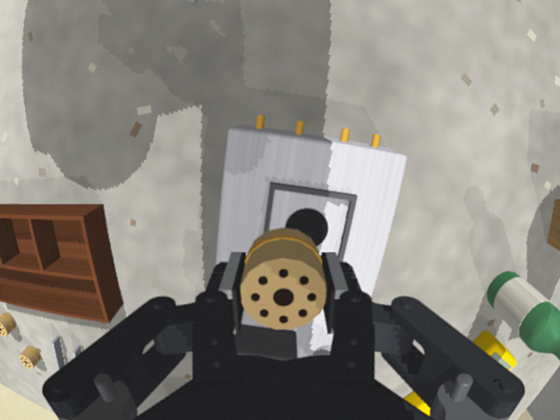

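View pics/s12c.png

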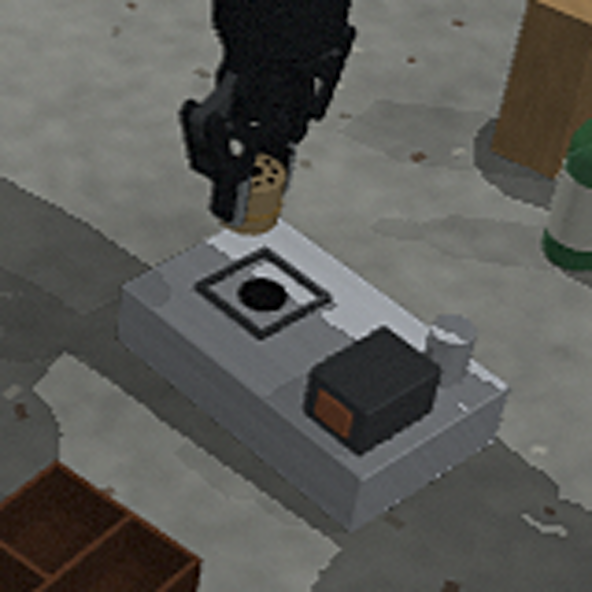

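The wrist view shows the frame's visible outer corners at (271,184) and (356,195) and the hole at about (306,228). In the scene crop the frame is centred at (262,294). I'll cross-check its position.

```bash
python3 -c "
from h import *
q=lambda x,y:(290+x/3.7,60+y/3.7)
f=np.array([onz('scene',q(*p),.055) for p in [(195,290),(262,247),(330,300),(262,340)]]);print(f.mean(0),f.round(4))
print('hole',onz('scene',q(263,294),.05))
print('wr',wonz((271,184),.055),wonz((356,195),.055), wonz((306,228),.05))
"
```

```text
[0.4699369  0.28131245 0.055     ] [[0.4445 0.2468 0.055 ]
 [0.4333 0.3093 0.055 ]
 [0.4975 0.3144 0.055 ]
 [0.5044 0.2547 0.055 ]]
hole [0.46622486 0.28556757 0.05      ]
wr [0.43743458 0.25436816 0.055     ] [0.4304664  0.31398093 0.055     ] [0.46448515 0.28693875 0.05      ]
```

Emit:
play_rows(moves="-0.5 1 -0.5 0 -0.8 0.2 255;-0.3 0.6 0 0 -0.2 0 255;-0.1 0.1 0 0 0 0 255;0 0 0 0 0 0 255;0 0 0 0 0 0 255;0 0 0 0 0 0 255")

```text
t: 31.2
eef_pos: [0.4672, 0.2872, 0.1165]
eef_rot: [-0.12, 0.993, -0.0, 0.003]
ft_force: [-0.1, -0.3, -0.9]
width: 0.036
```

```bash
python3 d.py .465 .2855 .0405 103.9
```

```text
now tool axes cm [ 0.3  -0.11  7.59] turn [-0.   0.4 -0.2] | after turn [ 0.26 -0.12  7.6 ]
t 31.2 p [0.4672 0.2872 0.1165] w 0.036 F [-0.1 -0.3 -0.9]
```

Emit:
play_rows(moves="0.3 -0.1 1 0 0.3 -0.2 255;0 0 1.5 0 0 0 255;0 0 1.5 0 0 0 255;0 0 1 0 0 0 255;0 0 0.4 0 0 0 255;0 0 0 0 0 0 255;0 0 0 0 0 0 255")

```text
t: 31.78
eef_pos: [0.4633, 0.2842, 0.0577]
eef_rot: [-0.122, 0.993, -0.001, -0.001]
ft_force: [0.2, 0.6, -0.3]
width: 0.0363
```

```bash
python3 d.py .465 .2855 .0405 103.9
```

```text
now tool axes cm [-0.2   0.09  1.72] turn [-0.1 -0.1  0.1] | after turn [-0.2   0.08  1.72]
t 31.8 p [0.4633 0.2842 0.0577] w 0.0363 F [ 0.2  0.6 -0.3]
```

Emit:
play_rows(moves="-0.2 0.1 0.5 0 0 0 255;0 0 0.4 0 0 0 255;0 0 0.2 0 0 0 255;0 0 0 0 0 0 255;0 0 0 0 0 0 255;0 0 0 0 0 0 255")

```text
t: 32.28
eef_pos: [0.4667, 0.2865, 0.0478]
eef_rot: [-0.122, 0.993, -0.0, 0.001]
ft_force: [-0.0, -0.2, 0.1]
width: 0.0364
```

```bash
python3 d.py .465 .2855 .0405 103.9;python3 -c "
from h import *
save('wrist','w13.png');save('scene','s13.png')
cv2.imwrite('pics/s13c.png',cv2.resize(cv2.imread('pics/s13.png')[100:180,320:400],None,fx=7,fy=7,interpolation=cv2.INTER_CUBIC))"
```

```text
now tool axes cm [ 0.19 -0.06  0.73] turn [-0.   0.1  0.1] | after turn [ 0.19 -0.06  0.73]
t 32.3 p [0.4667 0.2865 0.0478] w 0.0364 F [-0.  -0.2  0.1]
```

View pics/w13.png

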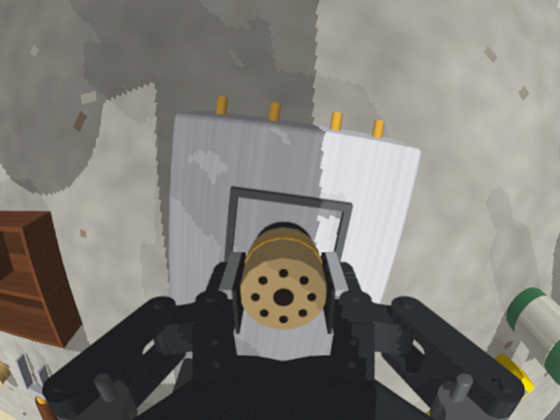

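View pics/s13c.png

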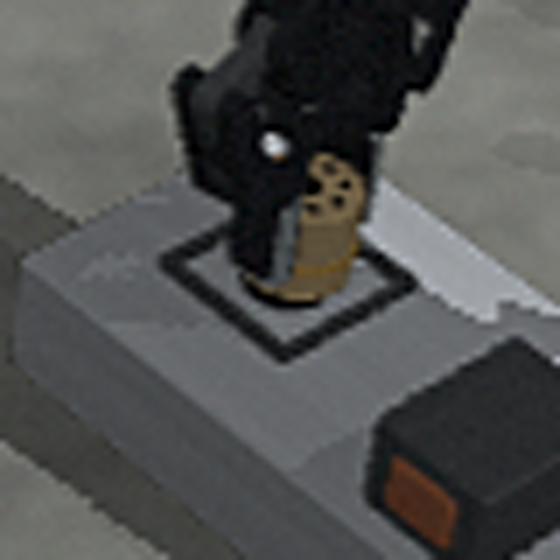

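```bash
python3 -c "
from h import *
a,b=wonz((175,114),.05),wonz((420,150),.05); d=b-a; L=np.linalg.norm(d); yaw=np.arctan2(-d[0],d[1]); ex=np.array([np.cos(yaw),np.sin(yaw)]); print(L,yaw,'frame from edge',((a+b)/2)[:2]+ex*.065)
c,e=wonz((233,188),.055),wonz((351,205),.055); print(np.linalg.norm(c-e),'frame from lip',((c+e)/2)[:2]+ex*.031)
print('hole far edge',wonz((283,222),.05))
print('socket',wonz((284,296),manip.state()['eef_pos'][2]+.0436))
"
```

```text
0.12655671254789133 0.10221037598467834 frame from edge [0.46487511 0.28679908]
0.05958547021553699 frame from lip [0.46394588 0.28746416]
hole far edge [0.44916536 0.28330372 0.05      ]
socket [0.46677462 0.28808439 0.09155384]
```

The socket is at (0.467,0.288) and the frame at (0.464,0.287), which is within tolerance. I'll lower it the last 7 mm.

Emit:
play_rows(moves="0.1 0 0.3 0 0 0 255;0 0 0.3 0 0 0 255;0 0 0.2 0 0 0 255;0 0 0 0 0 0 255;0 0 0 0 0 0 255;0 0 0 0 0 0 255")

```text
t: 32.88
eef_pos: [0.4664, 0.2867, 0.04]
eef_rot: [-0.122, 0.993, 0.0, 0.002]
ft_force: [-0.2, 0.2, 0.1]
width: 0.0363
```

```bash
python3 d.py .465 .2855 .0405 103.9
```

```text
now tool axes cm [ 0.17 -0.08 -0.05] turn [-0.   0.2  0.1] | after turn [ 0.17 -0.08 -0.05]
t 32.9 p [0.4664 0.2867 0.04  ] w 0.0363 F [-0.2  0.2  0.1]
```

Emit:
play_rows(moves="0 0 0.15 0 0 0 255;0 0 0 0 0 0 255;0 0 0 0 0 0 255")

```text
t: 33.13
eef_pos: [0.4668, 0.2868, 0.0407]
eef_rot: [-0.122, 0.993, 0.0, 0.002]
ft_force: [-0.6, -0.9, -1.1]
width: 0.0359
```

Emit:
play_rows(moves="0 0 0 0 0 0 170;0 0 0 0 0 0 130;0 0 0 0 0 0 80;0 0 0 0 0 0 0;0 0 0 0 0 0 0;0 0 0 0 0 0 0;0 0 -2 0 0 0 0;0 0 -3 0 0 0 0")

```text
t: 33.8
eef_pos: [0.4615, 0.2842, 0.0837]
eef_rot: [-0.122, 0.993, -0.002, -0.004]
ft_force: [-0.0, 0.1, -0.3]
width: 0.0852
```

Emit:
play_rows(moves="0 0 -4 0 0 0 0;0 0 -4 0 0 0 0;0 0 -2 0 0 0 0;0 0 0 0 0 0 0;0 0 0 0 0 0 0")

```text
t: 34.22
eef_pos: [0.4634, 0.2853, 0.1933]
eef_rot: [-0.122, 0.993, -0.001, -0.002]
ft_force: [0.4, -0.4, -1.2]
width: 0.0855
```

```bash
python3 d.py .36 -.285 .2 13.9;python3 -c "
from h import *
save('wrist','w14.png');save('scene','s14.png')
cv2.imwrite('pics/s14c.png',cv2.resize(cv2.imread('pics/s14.png')[100:180,320:400],None,fx=7,fy=7,interpolation=cv2.INTER_CUBIC))"
```

```text
now tool axes cm [ 23.82 -52.84  -0.49] turn [-0.2 -0.1 90.1] | after turn [-52.88 -23.73  -0.67]
t 34.2 p [0.4634 0.2853 0.1933] w 0.0855 F [ 0.4 -0.4 -1.2]
```

View pics/w14.png

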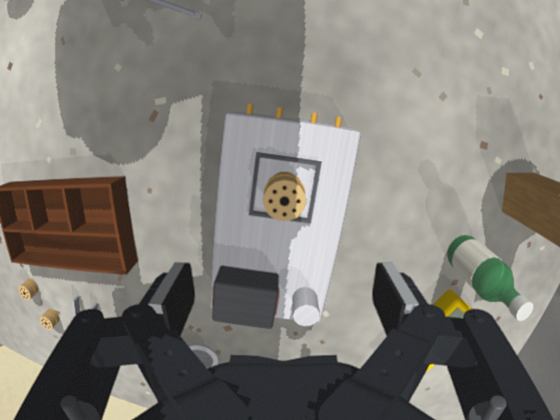

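View pics/s14c.png

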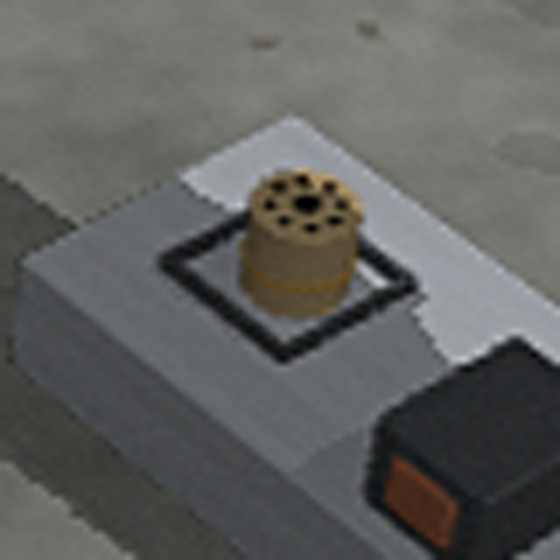

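The socket stands flat inside the frame: in the wrist view its top is at (285,201), with the frame corners at (258,153), (321,161), (314,223) and (250,215).

```bash
python3 -c "
from h import *
f=np.array([wonz(p,.055) for p in ((258,153),(321,161),(314,223),(250,215))]);print(f.mean(0),'sock',wonz((285,201),.084))
t=cams.calibration('top')
"
```

```text
[0.46240785 0.2885087  0.055     ] sock [0.46591562 0.28847495 0.084     ]
```

Emit:
play_rows(moves="0.8 -2 0 0 0 6.8 0;1 -3.2 0 0 0 6.8 0;0.6 -3.4 0 0 0 6.8 0;0.2 -3.4 0 0 0 6.8 0;-0.3 -3.4 0 0 0 6.8 0;-0.8 -3.3 0 0 0 6.8 0;-1.2 -3.2 0 0 0 6.8 0;-1.6 -3 0 0 0 6.8 0")

```text
t: 34.98
eef_pos: [0.4123, 0.023, 0.1751]
eef_rot: [0.359, 0.933, -0.009, -0.013]
ft_force: [0.8, 0.2, -0.1]
width: 0.0856
```

```bash
python3 d.py .365 -.2885 .2 13.9
```

```text
now tool axes cm [-17.31 -26.36  -2.14] turn [-1.7 -0.6 34. ] | after turn [-29.11 -12.08  -2.49]
t 35.0 p [0.4123 0.023  0.1751] w 0.0856 F [ 0.8  0.2 -0.1]
```

Emit:
play_rows(moves="-1.8 -2.6 -0.6 0 0 6.8 0;-2.1 -2.4 -0.6 0 0 6.8 0;-2.4 -2.2 -0.6 0 0 6.8 0;-2.7 -2 -0.4 0 0 6.6 0;-2.9 -1.7 0 0 0 4 0;-2.9 -1.4 0 0 0 0 0;-2.9 -1.2 0 0 0 0 0;-1.8 -0.7 0 0 0 0 0")

```text
t: 35.65
eef_pos: [0.3609, -0.2301, 0.1828]
eef_rot: [0.61, 0.792, -0.016, -0.023]
ft_force: [1.0, -0.5, 0.3]
width: 0.0856
```

```bash
python3 d.py .365 -.2885 .2 13.9
```

```text
now tool axes cm [-5.72 -1.18 -1.76] turn [-3.1 -1.   0.8] | after turn [-5.76 -1.01 -1.72]
t 35.6 p [ 0.3609 -0.2301  0.1828] w 0.0856 F [ 1.  -0.5  0.3]
```

Emit:
play_rows(moves="-1.8 -0.4 -0.5 -1.5 -0.5 0.4 0;-1.2 -0.3 -0.3 -1 -0.3 0.3 0;-0.6 -0.1 0 0 0 0 0;0 0 0 0 0 0 0;0 0 0 0 0 0 0;0 0 0 0 0 0 0")

```text
t: 36.15
eef_pos: [0.3558, -0.2684, 0.1788]
eef_rot: [0.618, 0.786, -0.003, -0.014]
ft_force: [0.9, 0.3, -0.6]
width: 0.0855
```

```bash
python3 d.py .365 -.2885 .2 13.9;python3 -c "
from h import *
save('wrist','w15.png');save('top','t15.png')"
```

```text
now tool axes cm [-2.13  0.37 -2.17] turn [-1.2 -1.1 -0.3] | after turn [-2.18  0.41 -2.12]
t 36.1 p [ 0.3558 -0.2684  0.1788] w 0.0855 F [ 0.9  0.3 -0.6]
```

View pics/w15.png

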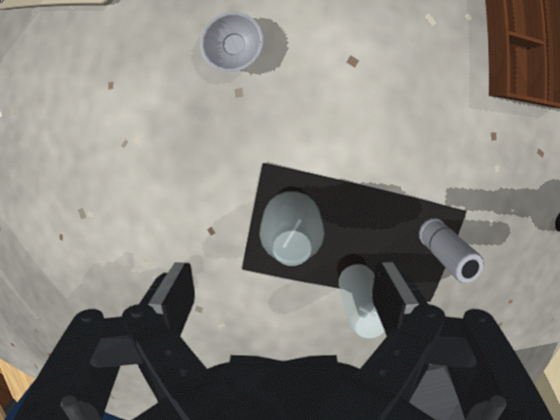

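View pics/t15.png

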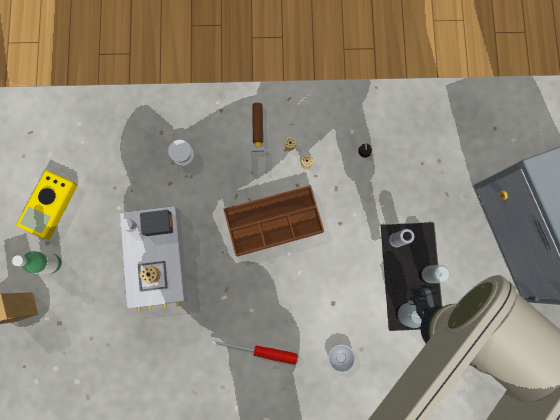

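The top view shows all three upright on the mat and the socket in the frame. In the wrist view the shouldered tube's top is at (291,246).

```bash
python3 -c "
from h import *
for p,z in (((292,248),.122),((366,318),.115),((470,267),.1)): print(wonz(p,z))"
```

```text
[ 0.36654307 -0.28879     0.122     ]
[ 0.4464993 -0.3423683  0.115    ]
[ 0.53722947 -0.28149431  0.1       ]
```

Emit:
play_rows(moves="-1.2 0.3 0 -0.8 -0.8 -0.2 0;-0.6 0.2 0 -0.3 -0.3 0 0;-0.2 0 0 0 0 0 0;0 0 0 0 0 0 0;0 0 0 0 0 0 0;0 0 0 0 0 0 0")

```text
t: 36.75
eef_pos: [0.3682, -0.2869, 0.1792]
eef_rot: [0.615, 0.789, -0.001, 0.002]
ft_force: [0.4, -0.1, 0.1]
width: 0.0855
```

```bash
python3 d.py .365 -.2885 .042 13.9
```

```text
now tool axes cm [-0.02 -0.37 13.72] turn [0.1 0.2 0.2] | after turn [-0.08 -0.35 13.72]
t 36.8 p [ 0.3682 -0.2869  0.1792] w 0.0855 F [ 0.4 -0.1  0.1]
```

Emit:
play_rows(moves="0 -0.2 2 0 0 0 0;0 0 3 0 0 0 0;0 0 3 0 0 0 0;0 0 2 0 0 0 0;0 0 1 0 0 0 0;0 0 0 0 0 0 0;0 0 0 0 0 0 0;0 0 0 0 0 0 0")

```text
t: 37.42
eef_pos: [0.3686, -0.2894, 0.0695]
eef_rot: [0.615, 0.789, -0.001, 0.005]
ft_force: [0.3, -0.3, 0.2]
width: 0.0861
```

```bash
python3 d.py .366 -.2885 .042 13.9
```

```text
now tool axes cm [ 0.18 -0.24  2.75] turn [0.3 0.6 0.2] | after turn [ 0.15 -0.23  2.75]
t 37.4 p [ 0.3686 -0.2894  0.0695] w 0.0861 F [ 0.3 -0.3  0.2]
```

Emit:
play_rows(moves="0.1 -0.2 0.8 0.2 0.5 0 0;0 0 1 0 0 0 0;0 0 0.6 0 0 0 0;0 0 0.1 0 0 0 0;0 0 0 0 0 0 0;0 0 0 0 0 0 0")

```text
t: 37.92
eef_pos: [0.369, -0.2918, 0.0467]
eef_rot: [0.615, 0.789, -0.0, 0.004]
ft_force: [0.1, -0.2, -1.1]
width: 0.0852
```

```bash
python3 d.py .366 -.2885 .042 13.9
```

```text
now tool axes cm [ 0.4  -0.22  0.46] turn [0.3 0.4 0.2] | after turn [ 0.39 -0.21  0.47]
t 37.9 p [ 0.369  -0.2918  0.0467] w 0.0852 F [ 0.1 -0.2 -1.1]
```

Emit:
play_rows(moves="0.3 -0.3 0.3 0.3 0.4 0 0;0 0 0 0 0 0 0;0 0 0 0 0 0 0;0 0 0 0 0 0 60;0 0 0 0 0 0 90;0 0 0 0 0 0 255;0 0 0 0 0 0 255;0 0 0 0 0 0 255")

```text
t: 38.58
eef_pos: [0.3658, -0.2901, 0.0447]
eef_rot: [0.615, 0.789, -0.0, 0.001]
ft_force: [0.2, -0.8, -0.1]
width: 0.0505
```

```bash
python3 d.py .366 -.2885 .042 13.9; python3 -c "
from h import *
save('wrist','w16.png')"
```

```text
now tool axes cm [0.15 0.06 0.27] turn [0.  0.1 0.2] | after turn [0.15 0.06 0.27]
t 38.6 p [ 0.3658 -0.2901  0.0447] w 0.0505 F [ 0.2 -0.8 -0.1]
```

View pics/w16.png

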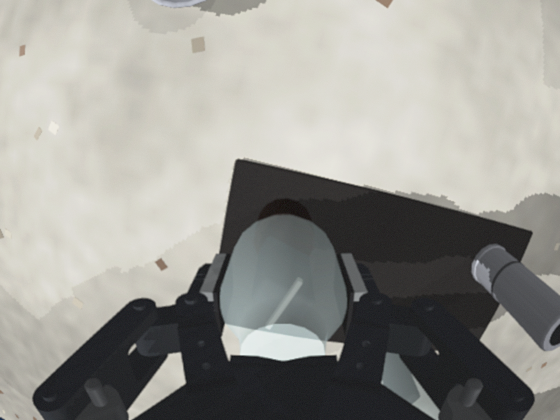

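The shouldered tube is now held lower on the bulb, width 50.5 mm. I'll lift it and return it to the +y cell.

Emit:
play_rows(moves="0 0 -0.6 0 0 0 255;0 0 -1.2 0 0 0 255;0 0 -2 0 0 0 255;0 0 -2.4 0 0 0 255;0 0 -2 0 0 0 255;0 0 -1 0 0 0 255;0 0 0 0 0 0 255;0 0 0 0 0 0 255")

```text
t: 39.3
eef_pos: [0.3639, -0.2882, 0.1399]
eef_rot: [0.615, 0.789, 0.0, -0.002]
ft_force: [-0.3, -0.1, -0.6]
width: 0.0503
```

```bash
python3 d.py .5455 .070 .14 13.9
```

```text
now tool axes cm [3.032e+01 2.634e+01 3.000e-02] turn [-0.1 -0.2  0.2] | after turn [ 3.041e+01  2.623e+01 -1.000e-02]
t 39.3 p [ 0.3639 -0.2882  0.1399] w 0.0503 F [-0.3 -0.1 -0.6]
```

Emit:
play_rows(moves="1.5 1.3 -0.2 0 0 0 255;2.5 2.2 0 0 0 0 255;2.8 2.5 0 0 0 0 255;2.8 2.5 0 0 0 0 255;2.8 2.5 0 0 0 0 255;2.8 2.5 0 0 0 0 255;2.8 2.5 0 0 0 0 255;2.8 2.5 0 0 0 0 255")

```text
t: 39.97
eef_pos: [0.4906, -0.0365, 0.1311]
eef_rot: [0.62, 0.785, -0.003, -0.007]
ft_force: [1.0, -0.1, -0.5]
width: 0.0504
```

```bash
python3 d.py .5455 .070 .14 13.9
```

```text
now tool axes cm [ 9.1   7.79 -0.93] turn [-0.8 -0.4 -0.5] | after turn [ 9.02  7.89 -0.89]
t 40.0 p [ 0.4906 -0.0365  0.1311] w 0.0504 F [ 1.  -0.1 -0.5]
```

Emit:
play_rows(moves="2.6 2.3 -0.6 -0.5 -0.2 -0.3 255;2.2 2 -0.3 0 0 0 255;1.4 1.2 0 0 0 0 255;0.6 0.5 0 0 0 0 255;0 0 0 0 0 0 255;0 0 0 0 0 0 255;0 0 0 0 0 0 255")

```text
t: 40.55
eef_pos: [0.53, 0.0549, 0.1287]
eef_rot: [0.614, 0.789, -0.004, -0.009]
ft_force: [-0.5, -1.0, -0.5]
width: 0.0503
```

```bash
python3 d.py .5455 .070 .10 13.9; python3 -c "
from h import *
save('wrist','w17.png')"
```

```text
now tool axes cm [1.06 1.92 2.84] turn [-1.  -0.5  0.3] | after turn [1.09 1.87 2.87]
t 40.5 p [0.53   0.0549 0.1287] w 0.0503 F [-0.5 -1.  -0.5]
```

View pics/w17.png

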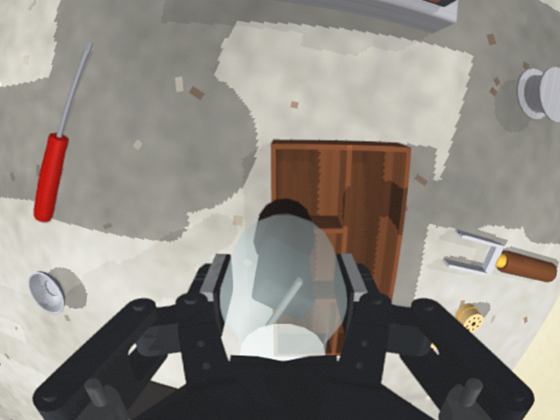

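The tube hangs upright over the box, a little short of the cell. I'll correct the position.

Emit:
play_rows(moves="0.7 1.2 0 -0.8 -0.4 0.2 255;0.3 0.6 0 -0.2 -0.1 0 255;0.1 0.1 0 0 0 0 255;0 0 0 0 0 0 255;0 0 0 0 0 0 255;0 0 0 0 0 0 255")

```text
t: 41.1
eef_pos: [0.5467, 0.0672, 0.1285]
eef_rot: [0.619, 0.786, -0.0, 0.001]
ft_force: [0.3, -0.6, -1.4]
width: 0.0502
```

```bash
python3 d.py .5455 .070 .0447 13.9
```

```text
now tool axes cm [ 0.31 -0.06  8.38] turn [ 0.   0.1 -0.3] | after turn [ 0.3  -0.05  8.38]
t 41.1 p [0.5467 0.0672 0.1285] w 0.0502 F [ 0.3 -0.6 -1.4]
```

Emit:
play_rows(moves="0.2 0 1 0 0 -0.3 255;0 0 1.2 0 0 0 255;0 0 0.8 0 0 0 255;0 0 0.2 0 0 0 255;0 0 0 0 0 0 255;0 0 0 0 0 0 255")

```text
t: 41.6
eef_pos: [0.5448, 0.0688, 0.0916]
eef_rot: [0.616, 0.788, -0.001, -0.0]
ft_force: [0.6, -0.3, -0.8]
width: 0.0505
```

```bash
python3 d.py .5455 .070 .0447 13.9
```

```text
now tool axes cm [0.1  0.1  4.69] turn [-0.1  0.   0. ] | after turn [0.1  0.1  4.69]
t 41.6 p [0.5448 0.0688 0.0916] w 0.0505 F [ 0.6 -0.3 -0.8]
```

Emit:
play_rows(moves="0.1 0.1 1 0 0 0 255;0 0 1 0 0 0 255;0 0 1 0 0 0 255;0 0 0.4 0 0 0 255;0 0 0 0 0 0 255;0 0 0 0 0 0 255")

```text
t: 42.1
eef_pos: [0.5453, 0.0701, 0.0535]
eef_rot: [0.616, 0.788, -0.001, -0.0]
ft_force: [-0.1, 0.2, -0.2]
width: 0.0505
```

```bash
python3 d.py .5455 .070 .0447 13.9
```

```text
now tool axes cm [-0.02  0.02  0.88] turn [-0.1  0.   0. ] | after turn [-0.02  0.02  0.88]
t 42.1 p [0.5453 0.0701 0.0535] w 0.0505 F [-0.1  0.2 -0.2]
```

Emit:
play_rows(moves="0 0 0.35 0 0 0 255;0 0 0.35 0 0 0 255;0 0 0.2 0 0 0 255;0 0 0 0 0 0 255;0 0 0 0 0 0 255;0 0 0 0 0 0 255")

```text
t: 42.6
eef_pos: [0.5464, 0.0701, 0.0449]
eef_rot: [0.616, 0.787, -0.0, 0.0]
ft_force: [-0.1, 0.4, -0.7]
width: 0.0505
```

```bash
python3 d.py .5455 .070 .0447 13.9
```

```text
now tool axes cm [ 0.01 -0.09  0.02] turn [-0.   0.1  0. ] | after turn [ 0.01 -0.09  0.02]
t 42.6 p [0.5464 0.0701 0.0449] w 0.0505 F [-0.1  0.4 -0.7]
```

Emit:
play_rows(moves="0 0 0 0 0 0 150;0 0 0 0 0 0 100;0 0 0 0 0 0 0;0 0 0 0 0 0 0;0 0 0 0 0 0 0;0 0 -2.5 0 0 0 0;0 0 -4 0 0 0 0;0 0 -4 0 0 0 0")

```text
t: 43.27
eef_pos: [0.5391, 0.0699, 0.1423]
eef_rot: [0.616, 0.787, -0.006, -0.007]
ft_force: [0.3, 0.2, 0.7]
width: 0.0855
```

```bash
python3 d.py .451 -.347 .16 13.9
```

```text
now tool axes cm [-38.35 -18.59  -1.53] turn [-1.  -0.2 -0. ] | after turn [-38.35 -18.57  -1.77]
t 43.3 p [0.5391 0.0699 0.1423] w 0.0855 F [0.3 0.2 0.7]
```

Emit:
play_rows(moves="-1 -0.5 -2 -0.5 0 0 0;-3 -1.5 -1 -0.4 0 0 0;-3.7 -1.8 0 0 0 0 0;-3.7 -1.8 0 0 0 0 0;-3.7 -1.8 0 0 0 0 0;-3.7 -1.8 0 0 0 0 0;-3.7 -1.8 0 0 0 0 0;-3.7 -1.8 0 0 0 0 0")

```text
t: 43.93
eef_pos: [0.4864, -0.2156, 0.1889]
eef_rot: [0.611, 0.792, 0.008, 0.009]
ft_force: [0.3, 0.5, 0.7]
width: 0.0852
```

Emit:
play_rows(moves="-3.5 -1.7 0 0 0 0 0;-2.5 -1.2 0 0 0 0 0;-1.5 -0.6 0 0 0 0 0;-0.5 -0.2 0 0 0 0 0;0 0 0 0 0 0 0;0 0 0 0 0 0 0;0 0 0 0 0 0 0")

```text
t: 44.52
eef_pos: [0.4666, -0.3139, 0.1894]
eef_rot: [0.614, 0.789, 0.007, 0.01]
ft_force: [-0.1, -1.1, -0.1]
width: 0.0851
```

```bash
python3 d.py .451 -.347 .16 13.9;python3 -c "
from h import *
save('wrist','w18.png');save('scene','s18.png')"
```

```text
now tool axes cm [-2.81 -2.4   2.91] turn [1.4 0.5 0.3] | after turn [-2.84 -2.31  2.94]
t 44.5 p [ 0.4666 -0.3139  0.1894] w 0.0851 F [-0.1 -1.1 -0.1]
```

View pics/w18.png

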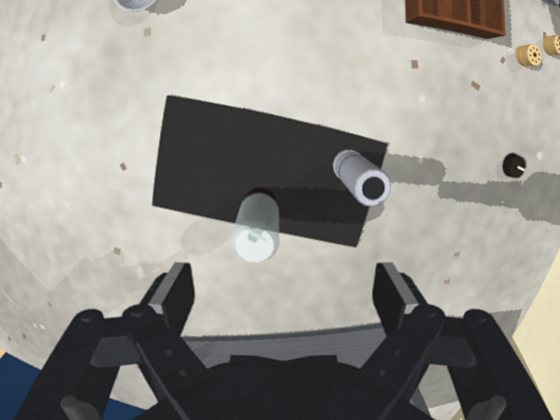

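View pics/s18.png

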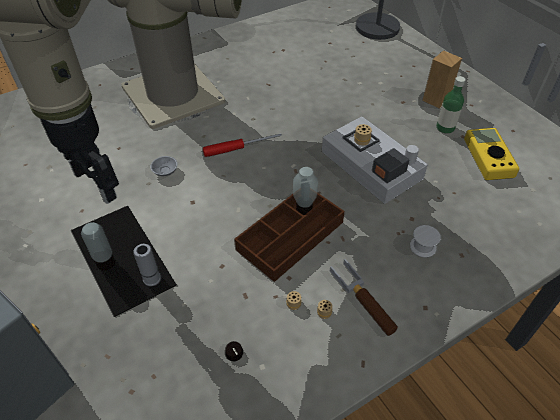

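The shouldered tube stands in its cell at (304,190), same as at the start. The straight tube's top is at wrist (256,240) and the shield's at (374,186).

```bash
python3 -c "
from h import *
for p,z in (((256,240),.115),((374,187),.1)): print(wonz(p,z))"
```

```text
[ 0.45400281 -0.34303879  0.115     ]
[ 0.53809549 -0.28162952  0.1       ]
```

Emit:
play_rows(moves="-1.6 -1.4 0 0.8 0.3 0.2 0;-0.9 -0.7 0 0.4 0.2 0 0;-0.3 -0.2 0 0 0 0 0;0 0 0 0 0 0 0;0 0 0 0 0 0 0;0 0 0 0 0 0 0")

```text
t: 45.12
eef_pos: [0.4537, -0.3421, 0.1895]
eef_rot: [0.613, 0.79, 0.002, 0.0]
ft_force: [-0.2, -0.8, 0.4]
width: 0.0854
```

```bash
python3 d.py .4515 -.347 .045 13.9
```

```text
now tool axes cm [-0.45 -0.39 14.45] turn [ 0.2 -0.1  0.5] | after turn [-0.42 -0.33 14.45]
t 45.1 p [ 0.4537 -0.3421  0.1895] w 0.0854 F [-0.2 -0.8  0.4]
```

Emit:
play_rows(moves="-0.3 0 2 0.2 0 0.5 0;0 0 3 0 0 0 0;0 0 3 0 0 0 0;0 0 2.5 0 0 0 0;0 0 1 0 0 0 0;0 0 0 0 0 0 0;0 0 0 0 0 0 0;0 0 0 0 0 0 0")

```text
t: 45.78
eef_pos: [0.4589, -0.3431, 0.0752]
eef_rot: [0.615, 0.788, 0.001, 0.003]
ft_force: [0.5, -0.3, -0.8]
width: 0.0856
```

```bash
python3 d.py .4535 -.346 .045 13.9
```

```text
now tool axes cm [-0.14 -0.61  3.01] turn [0.4 0.2 0.2] | after turn [-0.15 -0.59  3.02]
t 45.8 p [ 0.4589 -0.3431  0.0752] w 0.0856 F [ 0.5 -0.3 -0.8]
```

Emit:
play_rows(moves="-0.1 -0.5 0.8 0.3 0.2 0 0;0 -0.1 1 0 0 0 0;0 0 0.8 0 0 0 0;0 0 0.2 0 0 0 0;0 0 0 0 0 0 0;0 0 0 0 0 0 0")

```text
t: 46.28
eef_pos: [0.4559, -0.3487, 0.0502]
eef_rot: [0.615, 0.788, 0.0, 0.005]
ft_force: [-0.4, -0.3, 0.1]
width: 0.0852
```

```bash
python3 d.py .4535 -.346 .045 13.9
```

```text
now tool axes cm [ 0.33 -0.17  0.52] turn [0.3 0.4 0.2] | after turn [ 0.32 -0.17  0.52]
t 46.3 p [ 0.4559 -0.3487  0.0502] w 0.0852 F [-0.4 -0.3  0.1]
```

Emit:
play_rows(moves="0.2 -0.2 0.3 0.3 0.4 0 0;0 0 0 0 0 0 0;0 0 0 0 0 0 0;0 0 0 0 0 0 80;0 0 0 0 0 0 120;0 0 0 0 0 0 255;0 0 0 0 0 0 255;0 0 0 0 0 0 255")

```text
t: 46.95
eef_pos: [0.454, -0.3478, 0.0482]
eef_rot: [0.615, 0.788, 0.0, 0.001]
ft_force: [-0.2, 0.0, -1.0]
width: 0.0389
```

```bash
python3 d.py .562 .002 .14 13.9; python3 -c "
from h import *
save('wrist','w19.png')"
```

```text
now tool axes cm [31.3  18.98 -9.19] turn [0.  0.1 0.2] | after turn [31.36 18.89 -9.18]
t 47.0 p [ 0.454  -0.3478  0.0482] w 0.0389 F [-0.2  0.  -1. ]
```

View pics/w19.png

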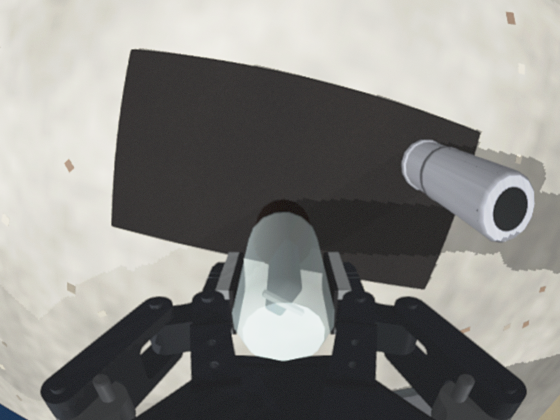

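Held well, width 38.9 mm. I'll lift it and return it to the middle cell.

Emit:
play_rows(moves="0 0 -0.6 0 0 0 255;0 0 -1.2 0 0 0 255;0 0 -2.2 0 0 0 255;0 0 -2.6 0 0 0 255;0 0 -2.2 0 0 0 255;0 0 -1 0 0 0 255;0 0 0 0 0 0 255;0 0 0 0 0 0 255")

```text
t: 47.67
eef_pos: [0.4529, -0.3466, 0.1534]
eef_rot: [0.615, 0.788, 0.0, -0.0]
ft_force: [-0.5, -0.0, -0.8]
width: 0.0387
```

Emit:
play_rows(moves="1.8 1.1 0 0 0 0 255;2.8 1.7 0 0 0 0 255;3.1 1.9 -0.1 0 0 0 255;3.1 1.9 -0.1 0 0 0 255;3.1 1.9 -0.1 0 0 0 255;3.1 1.9 -0.1 0 0 0 255;3.1 1.9 -0.1 0 0 0 255;3.1 1.9 0 0 0 0 255")

```text
t: 48.33
eef_pos: [0.5306, -0.0828, 0.1476]
eef_rot: [0.62, 0.784, -0.003, -0.006]
ft_force: [1.1, 0.1, -1.4]
width: 0.0388
```

```bash
python3 d.py .562 .002 .14 13.9
```

```text
now tool axes cm [7.52 5.01 0.75] turn [-0.6 -0.3 -0.6] | after turn [7.48 5.08 0.76]
t 48.3 p [ 0.5306 -0.0828  0.1476] w 0.0388 F [ 1.1  0.1 -1.4]
```

Emit:
play_rows(moves="2.4 1.7 0 -0.4 -0.2 -0.4 255;1.8 1.3 0 0 0 0 255;1.1 0.8 0 0 0 0 255;0.4 0.3 0 0 0 0 255;0 0 0 0 0 0 255;0 0 0 0 0 0 255;0 0 0 0 0 0 255")

```text
t: 48.92
eef_pos: [0.5532, -0.0063, 0.1372]
eef_rot: [0.614, 0.789, -0.004, -0.009]
ft_force: [0.6, 0.4, -1.0]
width: 0.0391
```

```bash
python3 d.py .563 .002 .1 13.9
```

```text
now tool axes cm [0.53 1.22 3.7 ] turn [-0.9 -0.5  0.4] | after turn [0.57 1.15 3.72]
t 48.9 p [ 0.5532 -0.0063  0.1372] w 0.0391 F [ 0.6  0.4 -1. ]
```

Emit:
play_rows(moves="0.3 0.8 0 -0.8 -0.4 0.3 255;0.1 0.4 0 -0.2 -0.1 0 255;0 0 0 0 0 0 255;0 0 0 0 0 0 255;0 0 0 0 0 0 255")

```text
t: 49.33
eef_pos: [0.5643, -0.0028, 0.1367]
eef_rot: [0.618, 0.786, 0.001, 0.001]
ft_force: [-0.3, -0.1, -0.1]
width: 0.0385
```

```bash
python3 d.py .563 .002 .0482 13.9
```

```text
now tool axes cm [ 0.51 -0.04  8.85] turn [ 0.1  0.1 -0.3] | after turn [ 0.5  -0.01  8.85]
t 49.3 p [ 0.5643 -0.0028  0.1367] w 0.0385 F [-0.3 -0.1 -0.1]
```

Emit:
play_rows(moves="0.4 0 1 0 0 -0.2 255;0 0 1.4 0 0 0 255;0 0 1.2 0 0 0 255;0 0 0.4 0 0 0 255;0 0 0 0 0 0 255;0 0 0 0 0 0 255")

```text
t: 49.83
eef_pos: [0.563, 0.0012, 0.0932]
eef_rot: [0.617, 0.787, 0.001, 0.001]
ft_force: [0.1, -0.3, -0.8]
width: 0.039
```

```bash
python3 d.py .563 .002 .0482 13.9
```

```text
now tool axes cm [0.08 0.01 4.5 ] turn [ 0.1  0.1 -0.1] | after turn [0.07 0.02 4.5 ]
t 49.8 p [0.563  0.0012 0.0932] w 0.039 F [ 0.1 -0.3 -0.8]
```

Emit:
play_rows(moves="0 0 1 0 0 0 255;0 0 1 0 0 0 255;0 0 1 0 0 0 255;0 0 0.4 0 0 0 255;0 0 0 0 0 0 255;0 0 0 0 0 0 255")

```text
t: 50.33
eef_pos: [0.5634, 0.0012, 0.056]
eef_rot: [0.617, 0.787, 0.001, 0.001]
ft_force: [0.3, -0.0, 0.4]
width: 0.0387
```

```bash
python3 d.py .563 .002 .0482 13.9
```

```text
now tool axes cm [ 0.08 -0.02  0.78] turn [ 0.2  0.1 -0.1] | after turn [ 0.08 -0.02  0.78]
t 50.3 p [0.5634 0.0012 0.056 ] w 0.0387 F [ 0.3 -0.   0.4]
```

Emit:
play_rows(moves="0 0 0.3 0 0 0 255;0 0 0.3 0 0 0 255;0 0 0.2 0 0 0 255;0 0 0 0 0 0 255;0 0 0 0 0 0 255;0 0 0 0 0 0 255")

```text
t: 50.83
eef_pos: [0.5646, 0.0011, 0.0485]
eef_rot: [0.617, 0.787, 0.001, 0.002]
ft_force: [0.7, -0.0, -0.5]
width: 0.0388
```

```bash
python3 d.py .563 .002 .0482 13.9
```

```text
now tool axes cm [ 0.13 -0.13  0.03] turn [ 0.3  0.1 -0.1] | after turn [ 0.13 -0.13  0.03]
t 50.8 p [0.5646 0.0011 0.0485] w 0.0388 F [ 0.7 -0.  -0.5]
```

Emit:
play_rows(moves="0 0 0 0 0 0 170;0 0 0 0 0 0 120;0 0 0 0 0 0 0;0 0 0 0 0 0 0;0 0 0 0 0 0 0;0 0 -2.5 0 0 0 0;0 0 -4 0 0 0 0;0 0 -4 0 0 0 0")

```text
t: 51.5
eef_pos: [0.5567, 0.0018, 0.1457]
eef_rot: [0.617, 0.787, -0.004, -0.005]
ft_force: [1.2, -0.4, -0.3]
width: 0.0858
```

```bash
python3 d.py .538 -.2815 .16 13.9
```

```text
now tool axes cm [-27.06  -8.59  -1.43] turn [-0.7 -0.2 -0.1] | after turn [-27.05  -8.62  -1.43]
t 51.5 p [0.5567 0.0018 0.1457] w 0.0858 F [ 1.2 -0.4 -0.3]
```

Emit:
play_rows(moves="-1 -0.4 -1.5 -0.4 -0.1 0 0;-3 -1 -0.8 -0.3 0 0 0;-3.6 -1.1 0 0 0 0 0;-3.6 -1.1 0 0 0 0 0;-3.6 -1.1 0 0 0 0 0;-3.6 -1.1 0 0 0 0 0;-3 -1 0 0 0 0 0;-2 -0.6 0 0 0 0 0")

```text
t: 52.17
eef_pos: [0.5485, -0.25, 0.1854]
eef_rot: [0.613, 0.79, 0.007, 0.01]
ft_force: [-0.5, 0.2, -0.1]
width: 0.0856
```

Emit:
play_rows(moves="-0.8 -0.2 0 0 0 0 0;-0.2 0 0 0 0 0 0;0 0 0 0 0 0 0;0 0 0 0 0 0 0")

```text
t: 52.5
eef_pos: [0.5478, -0.2654, 0.1849]
eef_rot: [0.615, 0.788, 0.006, 0.01]
ft_force: [-0.2, 0.9, -0.3]
width: 0.0852
```

```bash
python3 d.py .538 -.2815 .16 13.9;python3 -c "
from h import *
save('wrist','w20.png')"
```

```text
now tool axes cm [-1.31 -1.4   2.47] turn [1.3 0.5 0.1] | after turn [-1.33 -1.34  2.49]
t 52.5 p [ 0.5478 -0.2654  0.1849] w 0.0852 F [-0.2  0.9 -0.3]
```

View pics/w20.png

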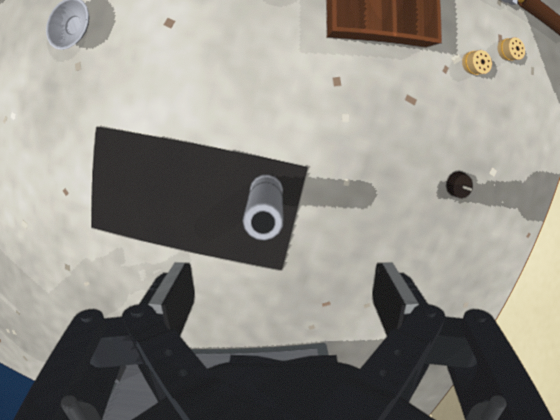

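The shield's spot is at (262,221).

```bash
python3 -c "
from h import *
print(wonz((262,221),.1))"
```

```text
[ 0.53640351 -0.2816782   0.1       ]
```

Emit:
play_rows(moves="-0.8 -0.9 0 0.9 0.3 0 0;-0.4 -0.4 0 0.3 0.1 0 0;0 0 0 0 0 0 0;0 0 0 0 0 0 0;0 0 0 0 0 0 0")

```text
t: 52.97
eef_pos: [0.5382, -0.2769, 0.1848]
eef_rot: [0.613, 0.79, -0.0, -0.0]
ft_force: [-0.0, -0.3, 0.1]
width: 0.0853
```

```bash
python3 d.py .538 -.282 .045 13.9
```

```text
now tool axes cm [-0.48 -0.14 13.98] turn [-0.   0.   0.5] | after turn [-0.49 -0.14 13.98]
t 53.0 p [ 0.5382 -0.2769  0.1848] w 0.0853 F [-0.  -0.3  0.1]
```

Emit:
play_rows(moves="-0.4 -0.2 2 0 0 0.4 0;0 0 3 0 0 0 0;0 0 3 0 0 0 0;0 0 2.2 0 0 0 0;0 0 1 0 0 0 0;0 0 0 0 0 0 0;0 0 0 0 0 0 0;0 0 0 0 0 0 0")

```text
t: 53.63
eef_pos: [0.5407, -0.2813, 0.0735]
eef_rot: [0.615, 0.789, 0.001, 0.004]
ft_force: [-0.6, -0.7, -1.2]
width: 0.0857
```

```bash
python3 d.py .537 -.282 .045 13.9
```

```text
now tool axes cm [ 0.04 -0.39  2.85] turn [0.3 0.3 0.2] | after turn [ 0.03 -0.38  2.85]
t 53.6 p [ 0.5407 -0.2813  0.0735] w 0.0857 F [-0.6 -0.7 -1.2]
```

Emit:
play_rows(moves="0 -0.3 0.8 0.3 0.3 0 0;0.1 -0.1 1 0 0 0 0;0.1 0 0.6 0 0 0 0;0 0 0.2 0 0 0 0;0 0 0 0 0 0 0;0 0 0 0 0 0 0")

```text
t: 54.13
eef_pos: [0.5394, -0.2824, 0.0507]
eef_rot: [0.615, 0.789, 0.001, 0.004]
ft_force: [0.4, -0.6, 0.5]
width: 0.0852
```

```bash
python3 d.py .537 -.282 .045 13.9
```

```text
now tool axes cm [ 0.1  -0.23  0.57] turn [0.3 0.3 0.2] | after turn [ 0.1  -0.22  0.57]
t 54.1 p [ 0.5394 -0.2824  0.0507] w 0.0852 F [ 0.4 -0.6  0.5]
```

Emit:
play_rows(moves="0.1 -0.2 0.4 0.3 0.3 0 0;0 0 0 0 0 0 0;0 0 0 0 0 0 0;0 0 0 0 0 0 80;0 0 0 0 0 0 130;0 0 0 0 0 0 255;0 0 0 0 0 0 255;0 0 0 0 0 0 255")

```text
t: 54.8
eef_pos: [0.5379, -0.2825, 0.0477]
eef_rot: [0.615, 0.789, 0.0, 0.001]
ft_force: [0.6, -0.2, -1.1]
width: 0.0322
```

```bash
python3 d.py .581 -.0645 .14 13.9; python3 -c "
from h import *
save('wrist','w21.png')"
```

```text
now tool axes cm [20.08  9.5  -9.25] turn [0.1 0.1 0.2] | after turn [20.12  9.42 -9.23]
t 54.8 p [ 0.5379 -0.2825  0.0477] w 0.0322 F [ 0.6 -0.2 -1.1]
```

View pics/w21.png

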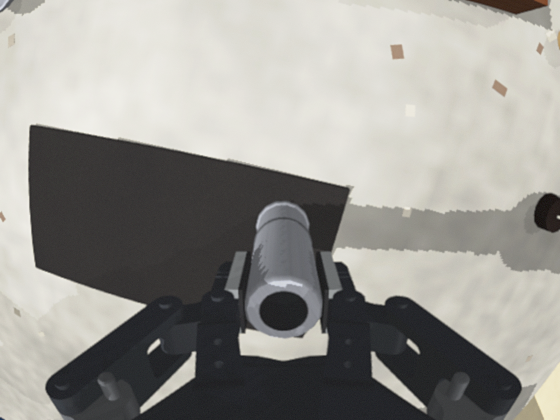

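The shield is held and centred, width 32 mm, with the TCP at z 0.0477. I'll return it to the -y cell.

Emit:
play_rows(moves="0 0 -0.6 0 0 0 255;0 0 -1.2 0 0 0 255;0 0 -2.2 0 0 0 255;0 0 -2.4 0 0 0 255;0 0 -2 0 0 0 255;0 0 -1 0 0 0 255;0 0 0 0 0 0 255;0 0 0 0 0 0 255")

```text
t: 55.52
eef_pos: [0.537, -0.2817, 0.1492]
eef_rot: [0.615, 0.789, 0.0, 0.0]
ft_force: [0.5, 0.6, -1.2]
width: 0.0316
```

Emit:
play_rows(moves="1.5 0.7 0 0 0 0 255;2.5 1.2 0 0 0 0 255;3 1.4 0 0 0 0 255;3 1.4 0 0 0 0 255;2.6 1.2 0 0 0 0 255;1.8 0.9 0 0 0 0 255;0.9 0.4 0 0 0 0 255;0 0 0 0 0 0 255")

```text
t: 56.18
eef_pos: [0.5657, -0.1097, 0.1392]
eef_rot: [0.617, 0.787, -0.002, -0.005]
ft_force: [1.2, -0.4, 0.1]
width: 0.0313
```

```bash
python3 d.py .5815 -.0645 .14 13.9
```

```text
now tool axes cm [ 4.01  2.62 -0.08] turn [-0.5 -0.3 -0.1] | after turn [ 4.    2.62 -0.08]
t 56.2 p [ 0.5657 -0.1097  0.1392] w 0.0313 F [ 1.2 -0.4  0.1]
```

Emit:
play_rows(moves="1.8 1.2 0 -0.3 -0.2 0 255;1.3 0.8 0 -0.2 -0.1 0 255;0.6 0.4 0 0 0 0 255;0 0 0 0 0 0 255;0 0 0 0 0 0 255;0 0 0 0 0 0 255")

```text
t: 56.68
eef_pos: [0.5785, -0.0706, 0.1357]
eef_rot: [0.617, 0.787, -0.003, -0.002]
ft_force: [-0.8, -0.3, -1.0]
width: 0.0317
```

```bash
python3 d.py .5815 -.0645 .0477 13.9
```

```text
now tool axes cm [0.52 0.49 8.79] turn [-0.4  0.  -0.1] | after turn [0.52 0.44 8.8 ]
t 56.7 p [ 0.5785 -0.0706  0.1357] w 0.0317 F [-0.8 -0.3 -1. ]
```

Emit:
play_rows(moves="0.4 0.4 0.8 -0.3 0 0 255;0 0 1.4 0 0 0 255;0 0 1.2 0 0 0 255;0 0 0.4 0 0 0 255;0 0 0 0 0 0 255;0 0 0 0 0 0 255")

```text
t: 57.18
eef_pos: [0.5814, -0.0689, 0.0944]
eef_rot: [0.619, 0.785, -0.0, 0.001]
ft_force: [0.2, 0.6, -0.3]
width: 0.0315
```

```bash
python3 d.py .5815 -.0645 .0477 13.9
```

```text
now tool axes cm [0.43 0.11 4.67] turn [-0.   0.1 -0.4] | after turn [0.42 0.11 4.67]
t 57.2 p [ 0.5814 -0.0689  0.0944] w 0.0315 F [ 0.2  0.6 -0.3]
```

Emit:
play_rows(moves="0.4 0.1 0.9 0 0 -0.3 255;0 0 1 0 0 0 255;0 0 1 0 0 0 255;0 0 0.4 0 0 0 255;0 0 0 0 0 0 255;0 0 0 0 0 0 255")

```text
t: 57.68
eef_pos: [0.5818, -0.0644, 0.0584]
eef_rot: [0.617, 0.787, -0.0, 0.001]
ft_force: [-0.1, 0.6, -0.1]
width: 0.0312
```

```bash
python3 d.py .5815 -.0645 .0477 13.9
```

```text
now tool axes cm [ 0.   -0.03  1.07] turn [ 0.   0.1 -0. ] | after turn [-0.   -0.03  1.07]
t 57.7 p [ 0.5818 -0.0644  0.0584] w 0.0312 F [-0.1  0.6 -0.1]
```

Emit:
play_rows(moves="0 0 0.4 0 0 0 255;0 0 0.4 0 0 0 255;0 0 0.3 0 0 0 255;0 0 0 0 0 0 255;0 0 0 0 0 0 255;0 0 0 0 0 0 255")

```text
t: 58.18
eef_pos: [0.5831, -0.0647, 0.0478]
eef_rot: [0.617, 0.787, 0.0, 0.002]
ft_force: [0.4, -0.1, -0.6]
width: 0.0316
```

Emit:
play_rows(moves="0 0 0 0 0 0 180;0 0 0 0 0 0 120;0 0 0 0 0 0 0;0 0 0 0 0 0 0;0 0 0 0 0 0 0;0 0 -2.5 0 0 0 0;0 0 -4 0 0 0 0;0 0 -4 0 0 0 0")

```text
t: 58.85
eef_pos: [0.5752, -0.0631, 0.1442]
eef_rot: [0.617, 0.787, -0.004, -0.007]
ft_force: [0.9, 0.3, 0.2]
width: 0.0856
```

Emit:
play_rows(moves="0 0 -3 0 0 0 0;-3 -1.5 0 0 0 0 0;-3.5 -2 0 0 0 0 0;-3.5 -2 0 0 0 0 0;-2 -1 0 0 0 0 0;0 0 0 0 0 0 0;0 0 0 0 0 0 0;0 0 0 0 0 0 0")

```text
t: 59.52
eef_pos: [0.5471, -0.2007, 0.1917]
eef_rot: [0.615, 0.788, 0.0, 0.004]
ft_force: [0.0, 0.4, 0.6]
width: 0.0855
```

```bash
python3 -c "
from h import *
save('scene','s22.png');save('top','t22.png')
cv2.imwrite('pics/c22.png',cv2.resize(cv2.imread('pics/t22.png')[170:270,205:345],None,fx=5.7,fy=5.7,interpolation=cv2.INTER_CUBIC))
"
```

```text
(no output)
```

View pics/s22.png

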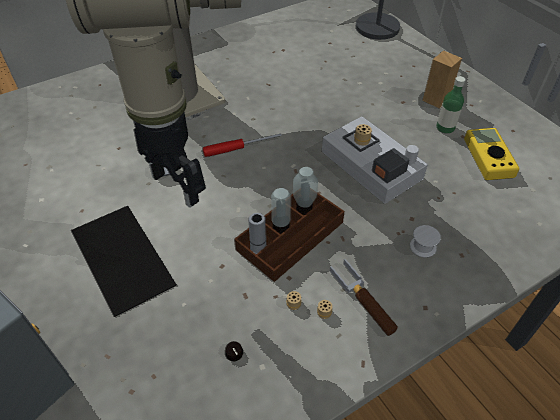

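View pics/t22.png

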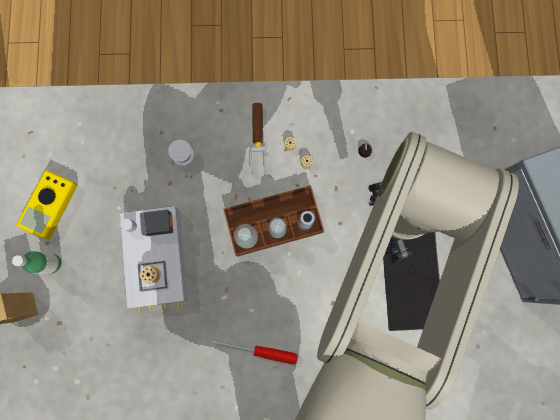

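View pics/c22.png

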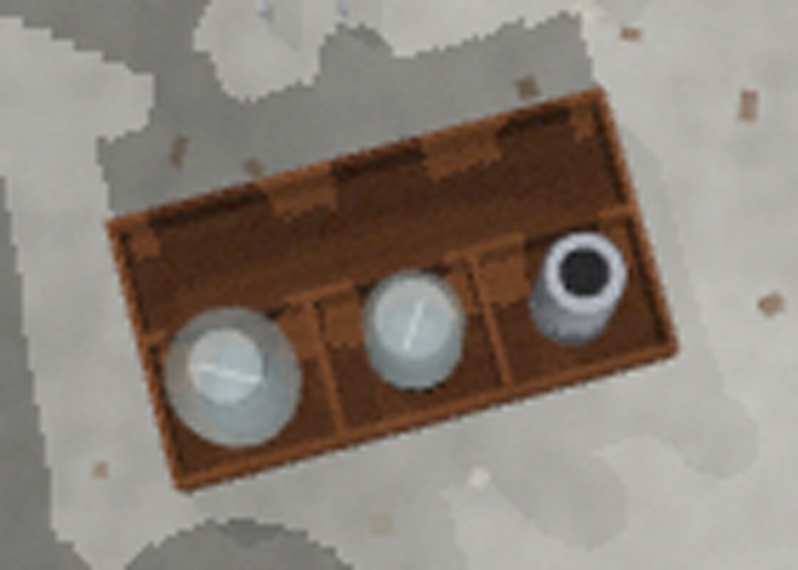

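All three stand in their own cells, within about 1 px of the first top picture: shouldered (232,367) now and (230,370) then, straight (415,322) and (412,322), shield (585,272) and (583,272), in pixels of the 5.7x enlarged crop. The socket is in the frame, the puller hasn't moved, and the arm is clear, so I'm handing in.

```bash
python3 -c "
from h import *
print(manip.sign_off())"
```

```text
the job is handed in; nothing more can be done
None
```

The job is handed in at about 60 s of the 144 s allowed; no verdict is reported. I stood both tubes and the shield on the mat, set the tan socket in the frame on the chassis, then put each of the three back in its own cell.

**Last checks:**
- **Tubes and shield:** both stand upright in their own cells, within about 1 to 2 mm of their starting places in the top view.
- **Socket:** it stands flat inside the frame, about 3.5 mm off centre against the 13 mm allowed. I measured this just after placing it; the final pictures still show it in the frame.
- **Puller and arm:** the puller looks unmoved, and the arm was clear of everything at sign-off.

**What disagreed or failed:**
- **Fingertip position:** in the pictures the fingertips stood about 22 to 35 mm behind the TCP, not 8 mm ahead as stated.
- **Missed grasp:** because of that, the first grasp at the socket closed above it without any noticeable contact. The grips on the way out were near the top ends of the objects, though nothing slipped. I reached about 30 mm lower for the socket and all the returns.
- **Off-centre grip:** the first grip on the shield was 7 mm off centre, so I reopened and gripped it again before lifting.
- **Camera agreement:** the views differed by 2 to 5 mm for most points, and by up to 8 mm for the frame in the scene view. I worked from averages or the closer wrist view.

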